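# Make up a hanging kit and a mock-up kit

## Robot

A 6-joint arm with a two-finger parallel gripper is mounted at the origin on the work surface; the furniture and walls round the work are solid. World frame = base frame: x ahead of the robot, y to its left, z up, the work surface at z = 0. Lengths are in m, angles in rad, forces in N, time in s.
With the tool pointing down it reaches from about 0.35 to 0.775 m from the base axis. Payload 5.5 kg.
Tool frame: the origin (TCP) lies at the very end of the fingers, on their centre line; the grasp point (between the pads) lies 19 mm behind it; x points along the fingers, y is the direction in which the jaws open and shut, and the axes are right-handed (so a half turn about x gives the same grasp; the last joint's range is limited). The gripper opens to 85 mm and grips with 20 to 120 N. Pads are 22 mm wide; open, the fingers measure 114 mm over their backs; the gripper's body (76 mm by 85 mm) begins 54 mm behind the grasp point. The pads swing forward as they close: fully open they stand 13 mm farther back than shut.
Start: joints at [-1.321, 0.313, 0.046, 1.304, 0, 1.431], TCP at [0.219, -0.532, 0.231] pointing down, gripper open.
Joint ranges: [-2.76, 2.76], [-0.86, 1.69], [-1.03, 1.26], [-2.2, 2.34], [-1.47, 1.5], [-3.14, 3.14]. Speed limits (rad/s): [2.57, 2.57, 3.14, 3.14, 3.14, 3.14].

## Interface

Orientations are given as a unit quaternion [w, x, y, z].
In Python, from workcell import env gives the robot as it stands.
- The arm moves only by the tool servo_tool, never from a script. Its argument "increments" is a list of rows, each an object with "offset": the shift along the tool's x, y, z in cm, a list of three; "yaw": the turn about the tool's x in degrees. In form: [{"offset": [x, y, z], "yaw": yaw}, ...]. A call has exactly 8 rows; each row is the pose to reach, as a shift and turn from the pose commanded when the call began, along the tool's axes at that moment; what a row does not reach only later rows make up. A row lasts 1/10 s, in which the tool goes at most 50 mm and 8.59 degrees, less where a joint would pass 70% of its speed; a pose out of reach is approached as far as the arm can. A call with a gripper value outside its range is refused whole. "claw" is the opening, from 0 (shut) to 1 (fully open), set as the call begins (left out, the last holds). The fingers move at their own pace and stop on an object; "force" is the grip in N (left out, the last holds). Time passes only in rows, so rows that repeat a pose let the fingers close, or fill a call up. It gives the time, the measured TCP pose, the force and the opening at its end, in the units of the state.
- env.get_state(): the state, without advancing time (a new reading comes with each control period).
- env.read_camera(name): name is "scene" or "top"; returns (picture, depth): 400x640x3 uint8, red, green, blue; 400x640 float32, m along the optical axis (not along the pixel's ray), 0 where there is no reading.
- env.camera_model(name): a dict with "vertical_fov" (degrees; the focal length in pixels is half the picture's height over the tangent of half this angle, whatever the lens; pixels are square), "cx", "cy" (the principal point, pixels), "D" ([k1, k2, p1, p2, k3] as OpenCV has them; the pictures are not rectified), "world_from_camera" (4x4, takes a point from camera to world coordinates). Camera axes: x right, y up, looking along -z (the intrinsics and any distortion apply to the point x, -y, -z); pixel columns grow to the right and rows downward; lengths in m; the calibration is good to about 2 mm. A picture is of the moment at which its call begins. camera_model takes no time and is no camera call.
- env.hand_in(): hands the job in, once; it reports no verdict.
The state is a dict: "clock": time; "joint_pos": joint angles; "qvel": joint speeds; "tau": joint torques, N m; "tcp_pos": TCP position; "orientation": TCP orientation; "wrist_force": force on the tool from outside, world axes, zero at the start; "ft_torque": the same for the moment, N m; "finger_gap": finger opening in m.
Only numpy, scipy, OpenCV 4.12 (cv2) and the standard library are available. Lean on these libraries where they do the work, as an engineer would, in place of code of your own. Each camera call takes 0.05 s, during which the arm holds its last target.

## Task

Make up two job kits from the stock on the bench. The blue tray goes out with the print hanger: lay the thin white tape roll and the yellow tape measure in it. The green tray is for carton mock-ups: it gets the thin tan tape roll, the tin of pins, and the glue stick standing upright through the core of the tan roll with its foot in the hole below; every thing sits right down in the cut-out made for it, and the black roll, cork block and blue clip stay where they are.

Things in the scene. Friction and masses are not known exactly. Their poses are not given: they have to be found in the camera images.
- blue_tray: Blue kit tray 250 x 152 mm, rim 27 high, fixed. Origin: underside centre; x lengthwise, away from the robot (within 0.15 rad), z up. Grey foam top 24 above the bench; two cut-outs 10 deep with blue floor 14 above the bench: round, 124 across, at x +50, y 0, and in the middle of its floor a 46 mm hole down to 3 above the bench; nearer the robot at x -68, y 0, a rectangle 88 (x) by 80 (y) for the measure
- green_tray: Green kit tray 250 x 152 mm, rim 27 high, fixed. Origin: underside centre; x lengthwise, away from the robot (within 0.15 rad), z up. Grey foam top 24 above the bench; two cut-outs 10 deep with green floor 14 above the bench: round, 124 across, at x +50, y 0, and in the middle of its floor a 46 mm hole down to 3 above the bench; nearer the robot at x -68, y 0, a round one 76 across for the tin
- white_tape: thin roll of white tape lying flat, 24 mm high: a ring about 94 mm outside and 72 mm inside diameter (wall about 11 mm), with a thin loose tail at its +y edge. Origin: on its underside, z up; the centre of the ring lies at x = 0, y = -5 mm. 0.07 to 0.14 kg. Grip it across the wall, one finger in the core
- tan_roll: thin roll of tan (cream) masking tape lying flat, 24 mm high: a ring about 100 mm outside and 72 mm inside diameter (wall about 13 mm), with a thin loose tail at its +y edge. Origin: on its underside, z up; the centre of the ring lies at x = 0, y = -2 mm. 0.07 to 0.14 kg. Grip it across the wall, one finger in the core
- measure: yellow tape measure lying flat: a round case 64 mm in diameter and 22 to 25 mm high with its mouth and hook at the +y side (72 mm long over all along y). Origin: on its underside, z up; the centre of the round case lies at x = 0, y = +4 mm. About 0.1 kg
- tin: round light-grey tin of pins, 58 to 60 mm in diameter and 32 mm high, lid shut. Origin: centre of its underside, z up. About 0.06 kg
- glue: glue stick standing upright, white above and blue below, 96 mm high, 29 to 31 mm in diameter. Origin: centre of its underside, z up along the stick. About 0.03 kg
- black_roll: roll of wide black cloth tape with a white core, 105 mm across and 69 mm high: stock that stays where it is. Origin: centre of its underside
- cork: cork sanding block, 60 x 100 x 34 mm: stays where it is. Origin: centre of its underside
- clip: small blue spring clip, 21 x 44 x 24 mm: stays where it is. Origin: centre of its underside

How it is judged:
By the outcome, as a careful person would: the job done as asked, in the order asked, and still so for the second after the job is handed in, with the robot touching nothing.
It also fails if it takes over 138 s, if anything falls off the work surface, if the arm or the gripper's body presses on something with over 40 N, if the wrist force passes 120 N, or if a joint passes its speed limit or range.

## Working session

There is one attempt and no reset: what is moved stays moved. The work goes in short steps, Python scripts to look and compute and a tool call to move; the robot and the scene stay as the last step left them, time stands still between calls to the robot, and variables do not carry over. Pictures are saved under pics/ and viewed, and the job is handed in when it is done.

Besides the shell and the picture viewer there is one more tool, called after ">>>" as name(argument=value, ...), one argument or row to a line, values as JSON. servo_tool: Moves the arm, as the interface text tells. Its arguments: {"type":"object","properties":{"increments":{"type":"array","items":{"type":"object","properties":{"offset":{"type":"array","items":{"type":"number"}},"yaw":{"type":"number"}}}},"claw":{"type":"number"},"force":{"type":"number"}},"required":["increments"]}

```bash
ls; mkdir -p pics; python3 - <<'E'
from workcell import env
import cv2, numpy as np
print(env.get_state())
for n in ("scene","top"):
    im,d=env.read_camera(n); cv2.imwrite(f"pics/{n}0.png",im[:,:,::-1]); np.savez(f"{n}0.npz",im=im,d=d)
    m=env.camera_model(n); print(n,m, (d==0).mean())
E
```

```text
pics
{'clock': 0.0, 'joint_pos': array([-1.32059718e+00,  3.13979227e-01,  4.50059785e-02,  1.30361822e+00,
        1.55566468e-05,  1.43122032e+00]), 'qvel': array([-3.50829881e-04,  7.35441283e-04,  1.95100395e-03,  1.43440165e-04,
       -9.58912515e-05, -1.61188265e-03]), 'tau': array([ 2.60449415e-04, -4.80623603e+01,  2.98534852e+01,  1.93628110e-02,
        2.23368971e-05,  3.84017170e-06]), 'tcp_pos': array([ 0.2183707 , -0.53137437,  0.23043197]), 'orientation': array([-0.13630156, -0.69369099, -0.13756959,  0.69375018]), 'wrist_force': array([-1.09609436,  0.54237567,  0.66154604]), 'ft_torque': array([-0.0074154 , -0.00235672,  0.0540352 ]), 'finger_gap': 0.08523294418141253}
scene {'vertical_fov': 44.41622824784113, 'cx': 324.75181058890246, 'cy': 200.8846160060847, 'D': array([-0.15422519,  0.        ,  0.        ,  0.        ,  0.        ]), 'world_from_camera': array([[ 6.88521697e-01,  5.28825511e-01, -4.96267520e-01,
        -3.13276257e-01],
       [-7.25215742e-01,  5.02061851e-01, -4.71164541e-01,
        -7.61138059e-01],
       [-6.83973921e-06,  6.84308027e-01,  7.29193063e-01,
         1.20531364e+00],
       [ 0.00000000e+00,  0.00000000e+00,  0.00000000e+00,
         1.00000000e+00]])} 0.02927734375
top {'vertical_fov': 50.6995569187748, 'cx': 313.3703218820974, 'cy': 201.50123784058965, 'D': array([0.00495307, 0.        , 0.        , 0.        , 0.        ]), 'world_from_camera': array([[ 0.0239782 ,  0.98301508, -0.18195164,  0.24056836],
       [-0.99964499,  0.02146127, -0.01578954,  0.01886044],
       [-0.01161644,  0.18226565,  0.9831807 ,  1.44268675],
       [ 0.        ,  0.        ,  0.        ,  1.        ]])} 0.004046875
```

View pics/scene0.png

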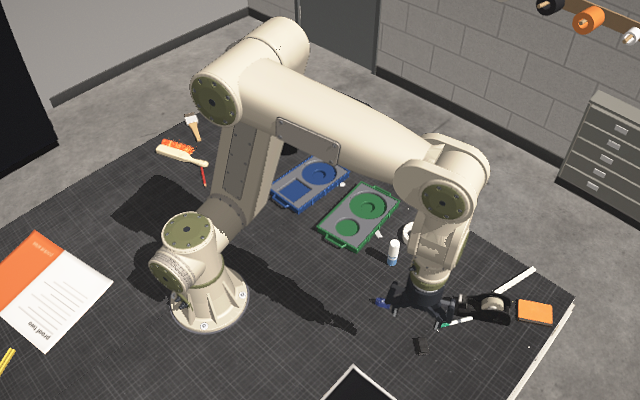

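View pics/top0.png

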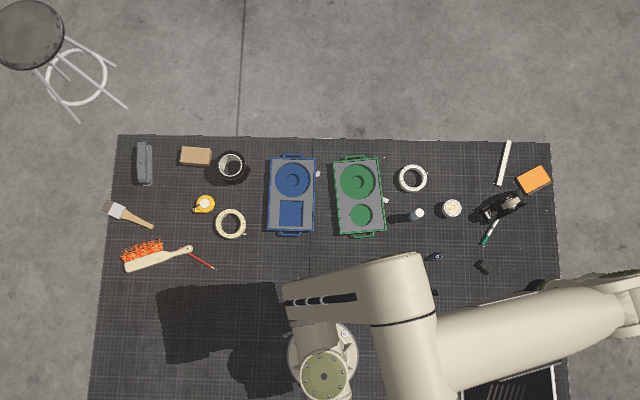

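```bash
cat > h.py <<'E'
import numpy as np, cv2, os
from workcell import env
def K(m,h=400):
    f=h/2/np.tan(np.radians(m["vertical_fov"])/2)
    return np.array([[f,0,m["cx"]],[0,f,m["cy"]],[0,0,1.]])
def rays(m,uv):
    uv=np.asarray(uv,float).reshape(-1,1,2)
    n=cv2.undistortPoints(uv,K(m),np.array(m["D"])).reshape(-1,2)
    d=np.c_[n[:,0],-n[:,1],-np.ones(len(n))]
    T=m["world_from_camera"]; return T[:3,3], d@T[:3,:3].T   # scaled: depth*ray
def onplane(m,uv,z):
    o,d=rays(m,uv); t=(z-o[2])/d[:,2]; return o+d*t[:,None]
def points(m,depth):
    v,u=np.mgrid[0:400,0:640]; o,d=rays(m,np.c_[u.ravel(),v.ravel()])
    return (o+d*depth.reshape(-1,1)).reshape(400,640,3)
def proj(m,P):
    T=np.linalg.inv(m["world_from_camera"]); P=np.asarray(P,float).reshape(-1,3)
    c=P@T[:3,:3].T+T[:3,3]; c=c*[1,-1,-1]
    return cv2.projectPoints(c,np.zeros(3),np.zeros(3),K(m),np.array(m["D"]))[0].reshape(-1,2)
def snap(n,tag):
    im,d=env.read_camera(n); np.savez(f"{n}{tag}.npz",im=im,d=d); return im,d
def load(n,tag):
    z=np.load(f"{n}{tag}.npz"); return z["im"],z["d"]
def crop(im,x0,y0,x1,y1,name,s):
    c=cv2.resize(im[y0:y1,x0:x1,::-1],None,fx=s,fy=s,interpolation=cv2.INTER_NEAREST)
    assert c.shape[1]<=800 and c.shape[0]<=600; cv2.imwrite(f"pics/{name}.png",c)
E
python3 - <<'E'
from h import *
im,d=load("top","0"); m=env.camera_model("top")
crop(im,120,130,320,280,"topL",4); crop(im,320,130,520,280,"topR",4)
P=points(m,d)
for n,(u,v) in dict(bench=(310,240),blk=(218,165),cork=(195,155),meas=(205,204),tanwall=(231,209),foamB=(290,202),bfl=(291,213),bhole=(291,180),foamG=(358,205),gfl=(361,214),ghole=(357,182),white=(413,167),tin=(452,208),glue=(417,213),clip=(433,256)).items():
    print(n,P[v,u].round(4))
E
```

```text
bench [ 0.3738  0.0504 -0.0033]
blk [0.613  0.3656 0.0685]
cork [0.2406 0.0189 1.4427]
meas [0.4863 0.4124 0.0241]
tanwall [0.4704 0.3214 0.0276]
foamB [0.5018 0.1224 0.0121]
bfl [0.4634 0.1176 0.0128]
bhole [0.5822 0.1223 0.0016]
foamG [ 0.4955 -0.1114  0.0172]
gfl [ 0.4665 -0.1229  0.0053]
ghole [ 0.5798 -0.1089  0.0021]
white [ 0.6327 -0.3007  0.0213]
tin [ 0.4903 -0.4281  0.0276]
glue [ 0.4595 -0.2939  0.096 ]
clip [ 0.3275 -0.3605  0.0241]
```

View pics/topL.png

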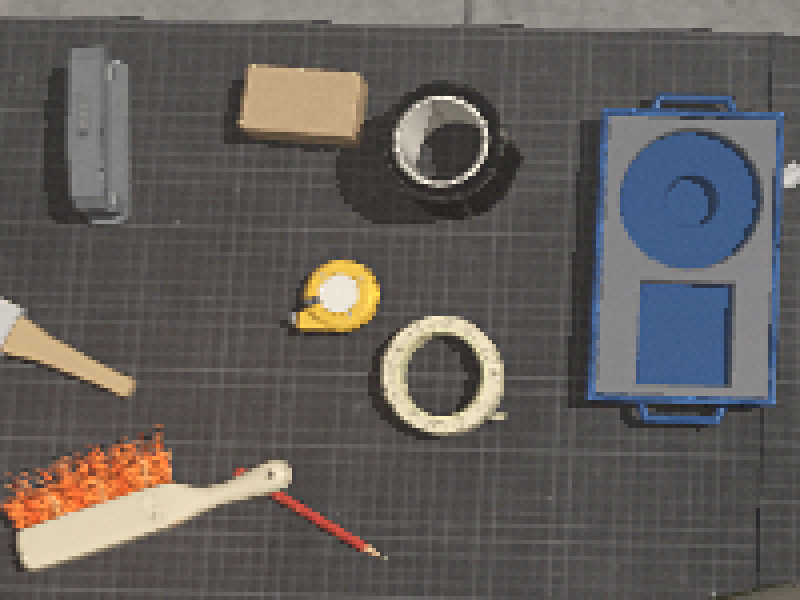

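View pics/topR.png

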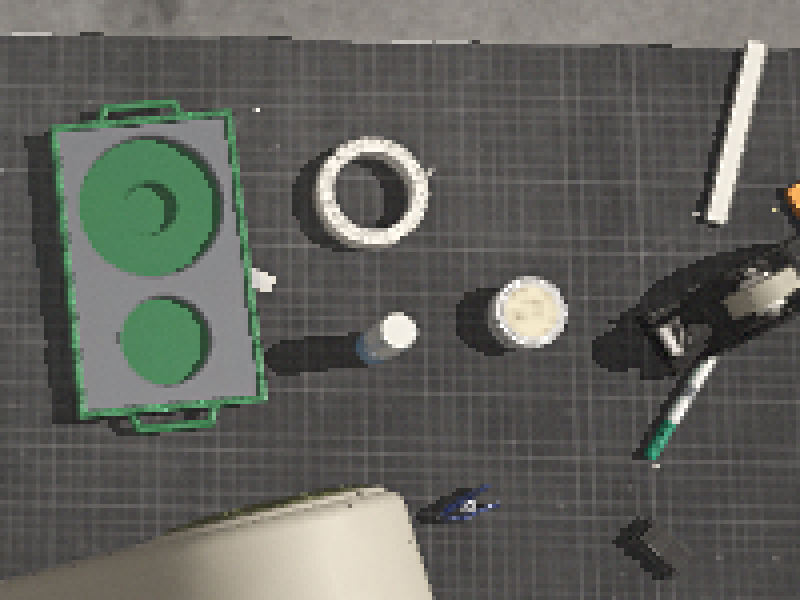

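```bash
cat > meas.py <<'E'
from h import *
import sys
def blob(mask,near):
    n,l,s,c=cv2.connectedComponentsWithStats(mask.astype(np.uint8))
    ok=[i for i in range(1,n) if s[i,4]>20]
    i=min(ok,key=lambda i:np.hypot(*(c[i]-near))); return (l==i).astype(np.uint8)
def hullc(b,m,z):
    h=cv2.convexHull(max(cv2.findContours(b,0,cv2.CHAIN_APPROX_NONE)[0],key=len))[:,0].astype(float)
    w=onplane(m,h,z)[:,:2].astype(np.float32)
    M=cv2.moments(w.reshape(-1,1,2)*1000); c=np.array([M["m10"],M["m01"]])/M["m00"]/1000
    r=np.linalg.norm(w-c,axis=1); return c,w,r
if __name__=="__main__":
    tag=sys.argv[1]
    im,d=load("top",tag); m=env.camera_model("top"); P=points(m,d)
    hsv=cv2.cvtColor(im,cv2.COLOR_RGB2HSV); H,S,V=[hsv[:,:,i].astype(int) for i in range(3)]
    o=np.ones((3,3),np.uint8)
    for n,near,mk,h in [("white",(413,178),(V>135),.024),("tan",(231,223),(V>135),.024),("measure",(205,204),(S>120)&(H<40)&(V>110)|(V>150),.024),("tin",(452,208),V>120,.032),("glue",(417,214),(V>120)|((H>90)&(H<120)&(S>90)),.096)]:
        b=blob(mk,near)
        if n in("white","tan"): b=cv2.morphologyEx(b,cv2.MORPH_OPEN,o)
        c,w,r=hullc(b,m,h/2)
        zz=P[:,:,2][(b>0)&(d>0)]
        print(n,c.round(4),"ext",(np.ptp(w,0)*1000).round(1),"r",(r.min()*1000).round(1),(r.max()*1000).round(1),"z med/95",np.median(zz).round(4),np.percentile(zz,[75,95]).round(4), b.sum())
    for n,mk in [("blue",(H>95)&(H<125)&(S>110)),("green",(H>55)&(H<90)&(S>90))]:
        x0,x1=(260,325) if n=="blue" else (325,395)
        mk=mk.copy(); mk[:,:x0]=0; mk[:,x1:]=0; mk[:145]=0; mk[245:]=0
        nl,l,s,cc=cv2.connectedComponentsWithStats(mk.astype(np.uint8))
        for i in range(1,nl):
            if s[i,4]<30: continue
            b=(l==i).astype(np.uint8)
            big=s[i,2]>45
            if big: b=cv2.morphologyEx(cv2.morphologyEx(b,cv2.MORPH_CLOSE,np.ones((3,3)),iterations=1),cv2.MORPH_OPEN,np.ones((1,1)))
            c,w,r=hullc(b,m,.027 if big else .024)
            q=cv2.minAreaRect(w*1000)
            print(n,s[i],c.round(4),"rect",np.round(q[0],1),np.round(q[1],1),round(q[2],1),"r",(r.min()*1000).round(1),(r.max()*1000).round(1))
    for n,(u0,u1,v0,v1) in dict(Bfoam=(276,306,198,200),Bfl=(283,300,205,222),Gfl=(354,366,208,222),Gfoam=(350,364,200,202),Bround=(279,305,168,172),Ghole=(353,361,180,186)).items():
        z=P[v0:v1,u0:u1,2]; print(n,np.median(z[d[v0:v1,u0:u1]>0]).round(4))
    z=P[240:250,200:280,2]; print("bench",np.median(z))
E
python3 meas.py 0
python3 - <<'E'
import numpy as np
from scipy.spatial.transform import Rotation as R
from h import *
s=env.get_state(); w,x,y,z=s["orientation"]; print(R.from_quat([x,y,z,w]).as_matrix().round(3))
E
```

```text
white [ 0.5988 -0.3009] ext [93.3 93.9] r 46.8 49.1 z med/95 0.023 [0.0254 0.0284] 300
tan [0.4233 0.324 ] ext [100.2 101.5] r 49.3 55.5 z med/95 0.0231 [0.0254 0.0289] 407
measure [0.4883 0.4194] ext [60.6 71.8] r 29.9 42.3 z med/95 0.021 [0.0235 0.0266] 293
tin [ 0.4944 -0.4322] ext [59.2 61.4] r 29.4 31.1 z med/95 0.0313 [0.0336 0.0365] 258
glue [ 0.4678 -0.3115] ext [34.1 30.3] r 14.3 22.1 z med/95 0.0957 [0.098 0.1  ] 81
blue [267 153  49  83 422] [0.5292 0.1179] rect [528.9 117.6] [158.  286.9] 89.7 r 90.7 149.4
blue [275 163  35  34 879] [0.5785 0.1182] rect [578.6 118.4] [117.4 115.6] 56.8 r 57.8 59.9
blue [279 201  23  25 546] [0.4612 0.1198] rect [461.8 119.9] [82.7 74.8] 1.3 r 42.4 55.2
green [333 155  46  37 156] [ 0.6195 -0.0919] rect [628.1 -90. ] [ 98.4 181.3] 29.3 r 50.7 97.1
green [340 165  35  34 902] [ 0.5774 -0.1064] rect [ 576.9 -106.9] [116.7 117.1] 0.7 r 58.4 60.0
green [351 205  21  21 349] [ 0.4606 -0.1205] rect [ 460.2 -121.1] [68.9 67.8] 0.4 r 34.8 36.2
green [340 228  46  10 125] [ 0.399  -0.1266] rect [ 396.8 -127. ] [ 23.9 152.7] 6.4 r 14.5 77.1
Bfoam 0.0247
Bfl 0.0139
Gfl 0.0139
Gfoam 0.0237
Bround 0.0142
Ghole 0.0034
bench -0.0003937979292296667
[[-0.     0.38  -0.925]
 [ 0.002 -0.925 -0.38 ]
 [-1.    -0.002 -0.   ]]
```

```bash
cat > plan.py <<'E'
from h import *
from scipy.spatial.transform import Rotation as R
import sys
# plan.py x y z jawangle_deg : prints offset cm (tool axes) and yaw
s=env.get_state(); q=s["orientation"]; M=R.from_quat([q[1],q[2],q[3],q[0]]).as_matrix()
a=[float(v) for v in sys.argv[1:]]
phi=np.degrees(np.arctan2(M[1,1],M[0,1]))
print("t",round(s["clock"],2),"tcp",s["tcp_pos"].round(4),"phi",round(phi,2),"gap",s["finger_gap"].round(4),"F",s["wrist_force"].round(1),"q",s["joint_pos"].round(2))
if a:
    off=M.T@(np.array(a[:3])-s["tcp_pos"])*100
    print("offset cm",off.round(2),"yaw",round((phi-a[3]+90)%180-90,1) if len(a)>3 else 0, "tilt x",M[:,0].round(4))
E
python3 plan.py 0.640 -0.301 0.13 0
python3 - <<'E'
from h import *
m=env.camera_model("top"); print(onplane(m,[(419.5,212.75)],.096))
E
```

```text
[[ 0.46044099 -0.3018775   0.096     ]]Traceback (most recent call last):
  File "plan.py", line 8, in <module>
    print("t",round(s["clock"],2),"tcp",s["tcp_pos"].round(4),"phi",round(phi,2),"gap",s["finger_gap"].round(4),"F",s["wrist_force"].round(1),"q",s["joint_pos"].round(2))
                                                                                       ^^^^^^^^^^^^^^^^^^^^^
AttributeError: 'float' object has no attribute 'round'
```

```bash
sed -i 's/s\["finger_gap"\].round(4)/round(float(s["finger_gap"]),4)/' plan.py
python3 plan.py 0.640 -0.301 0.13 0
python3 - <<'E'
from h import *
from meas import *
im,d=load("top","0");m=env.camera_model("top")
hsv=cv2.cvtColor(im,cv2.COLOR_RGB2HSV)
print(hsv[206:222,408:426,2]); print(hsv[206:222,408:426,1])
E
```

```text
t 0.1 tcp [ 0.2184 -0.5314  0.2305] phi -67.67 gap 0.0855 F [-0.1 -0.   0.3] q [-1.32  0.31  0.05  1.3   0.    1.43]
offset cm [ 10.07  -5.28 -47.75] yaw -67.7 tilt x [-4.0e-04  1.6e-03 -1.0e+00]
[[ 82  87 101  89  83  87  97  84  79  80  82  74  76  78  78  76  77  83]
 [ 81  86  96  87  80  80  98  83  77  75  74  68  71  83  88  81  88  90]
 [ 76  81  93  83  74  72  87  74  73 129 182 206 201  72  66  67  76  83]
 [ 92  95  97  94  89  88  94  82 133 255 249 249 252 248 134  72  77  84]
 [ 83  83  93  85  78  80  99 141 254 246 244 245 245 246 242 145  77  84]
 [ 83  81  91  88  80 101 117 185 249 242 242 241 242 244 249 246  61  72]
 [ 83  83  91  87 100 111 109 194 248 243 241 241 242 244 245 237 121  76]
 [ 53  49  75  99 117 114 111 156 248 243 241 242 242 243 247 252 133  87]
 [ 47  61  97 111 115 116 110 149 255 244 242 243 243 244 246 227  70  84]
 [ 45  86  93 101 118 112 108  95 139 255 245 243 245 245 236 129  70  79]
 [ 51  98  95  97 107 109 107 104 109 140 226 255 255 223 146  65  73  75]
 [ 56 100  96 107 109 109 114 124 123 122 131 127 118  97  83  82  85  86]
 [ 4
[... 509 characters left out ...]
14 23 14 17  6]
 [15 12 14 21 10 13 15 20 15 17 16 16 15 15 17  5 20 15]
 [ 9 13  3 14 16 10 15 19 13 15 15 14 15 15 14 13 13  7]
 [12 18 20  9  8 14 12 16 15 16 15 15 14 15 15  9 15 13]
 [24 26 27 18 13 25 16 13 15 16 15 15 15 15 15  8 19 12]
 [22 33 60  2 22 18 14 14  2 16 16 16 15 15 13 10 11 12]
 [ 6 74 69  3 19  5  9 13 18 14 15 15 16 16 16 14 11 13]
 [25 96 64 26  5  2  5  0  9 13 14  8 12  7 14  8 21  7]
 [14 82 64 21 21  7  9 25 23 21 19 16  2 16 15 16 12 15]
 [ 0 45 74 59  7 19 23 23 22 21 17 20  8 11 12 13 10 10]
 [17 11 54 60 42 18 19  2  5 15  9 14 11  3 16 14 14 14]
 [16 12 16 63 71 62 62 41 17 10 12 19  4  4 16 14  7 11]
 [28 16 22 20 15  9 17 20 15 15 11  9  9 21  6 21  7 10]]
```

>>> servo_tool(
  increments=[
    {"offset": [10, -5.3, -47.7], "yaw": -67.7},
    {"offset": [10, -5.3, -47.7], "yaw": -67.7},
    {"offset": [10, -5.3, -47.7], "yaw": -67.7},
    {"offset": [10, -5.3, -47.7], "yaw": -67.7},
    {"offset": [10, -5.3, -47.7], "yaw": -67.7},
    {"offset": [10, -5.3, -47.7], "yaw": -67.7},
    {"offset": [10, -5.3, -47.7], "yaw": -67.7},
    {"offset": [10, -5.3, -47.7], "yaw": -67.7},
  ],
  claw=0.47,
  force=40,
)

```text
clock: 0.9
tcp_pos: [0.5634, -0.3426, 0.1488]
orientation: [0.501, 0.498, 0.502, -0.498]
wrist_force: [-0.7, -1.1, -0.3]
finger_gap: 0.0398
```

```bash
python3 plan.py 0.640 -0.301 0.13 0
```

```text
t 0.9 tcp [ 0.5634 -0.3426  0.1488] phi 0.37 gap 0.0398 F [-0.7 -1.1 -0.3] q [-0.67  0.51  0.14  1.2  -0.    0.9 ]
offset cm [ 1.88  7.68 -4.11] yaw 0.4 tilt x [-6.e-04  3.e-04 -1.e+00]
```

>>> servo_tool(
  increments=[
    {"offset": [1.9, 7.7, -4.1], "yaw": 0.4},
    {"offset": [1.9, 7.7, -4.1], "yaw": 0.4},
    {"offset": [1.9, 7.7, -4.1], "yaw": 0.4},
    {"offset": [1.9, 7.7, -4.1], "yaw": 0.4},
    {"offset": [1.9, 7.7, -4.1], "yaw": 0.4},
    {"offset": [1.9, 7.7, -4.1], "yaw": 0.4},
    {"offset": [1.9, 7.7, -4.1], "yaw": 0.4},
    {"offset": [1.9, 7.7, -4.1], "yaw": 0.4},
  ],
)

```text
clock: 1.7
tcp_pos: [0.6385, -0.3039, 0.1314]
orientation: [0.498, 0.502, 0.498, -0.502]
wrist_force: [-0.8, -0.4, -0.6]
finger_gap: 0.0401
```

```bash
python3 plan.py 0.640 -0.301 0.013 0; python3 - <<'E'
from h import *
im,d=snap("scene","1"); crop(im,240,100,560,340,"scene1",2.5)
im,d=snap("top","1"); crop(im,320,130,520,280,"top1",4)
E
```

```text
t 1.7 tcp [ 0.6385 -0.3039  0.1314] phi -0.45 gap 0.0401 F [-0.8 -0.4 -0.6] q [-0.56  0.61  0.27  1.23 -0.    1.02]
offset cm [11.84  0.14 -0.3 ] yaw -0.4 tilt x [ 7.e-04 -6.e-04 -1.e+00]
```

View pics/scene1.png

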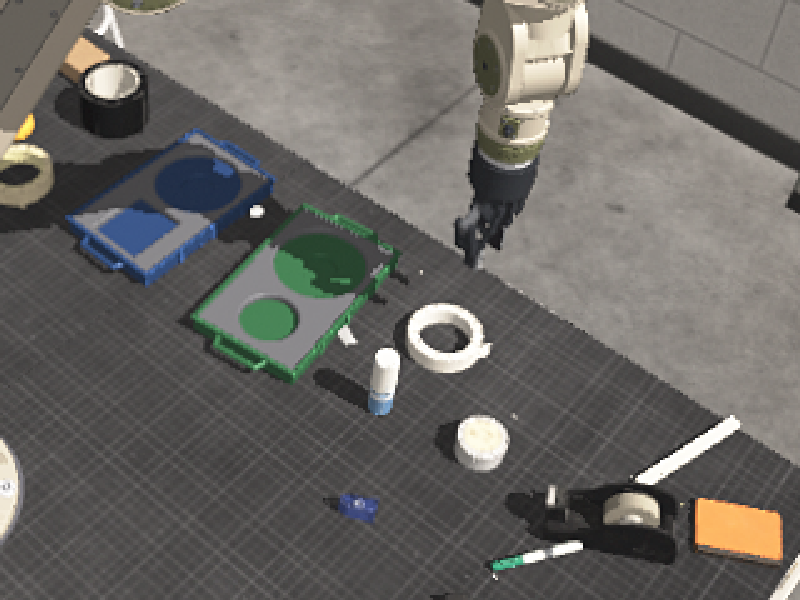

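View pics/top1.png

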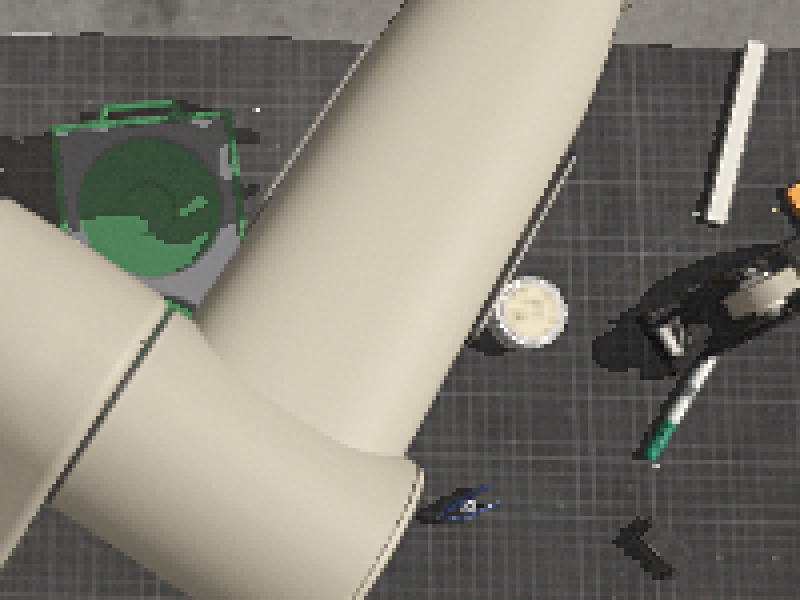

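```bash
python3 - <<'E'
from meas import *
im,d=load("scene","1");m=env.camera_model("scene");P=points(m,d)
mt=env.camera_model("top")
hsv=cv2.cvtColor(im,cv2.COLOR_RGB2HSV);H,S,V=[hsv[:,:,i].astype(int) for i in range(3)]
def tri(uv,uvt):
    o1,r1=rays(m,[uv]);o2,r2=rays(mt,[uvt]);r1=r1[0];r2=r2[0]
    s=np.linalg.lstsq(np.c_[r1,-r2],o2-o1,rcond=None)[0];a=o1+r1*s[0];b=o2+r2*s[1];return ((a+b)/2).round(4),np.linalg.norm(a-b).round(4)
for n,near,mk,h in [("white",(418,235),V>130,.024),("tin",(432,277),(V>120),.032),("glue",(393,252),(V>130)|((H>95)&(H<120)&(S>70)),.096)]:
    b=blob(mk,near)
    if n=="white": b=cv2.morphologyEx(b,cv2.MORPH_OPEN,np.ones((4,4),np.uint8))
    c,w,r=hullc(b,m,h/2); z=P[:,:,2][(b>0)&(d>0)]
    print(n,c.round(4),(np.ptp(w,0)*1000).round(1),r.min().round(4),r.max().round(4),"z95",np.percentile(z,[5,50,95]).round(4),b.sum())
for n,mk,near in [("gtin",(H>55)&(H<90)&(S>90),(347,227)),("ground",(H>55)&(H<90)&(S>60),(368,206)),("bround",(H>95)&(H<125)&(S>90),(318,174))]:
    b=blob(mk,near);c,w,r=hullc(b,m,.024);print(n,c.round(4),r.min().round(4),r.max().round(4))
# two-view: hull image centres of tops
print("glue top",tri((394.2,241.8),(419.6,212.4)))
E
```

```text
white [ 0.5956 -0.3088] [111.9 108.9] 0.0523 0.0586 z95 [-0.0034  0.016   0.0262] 541
tin [ 0.4934 -0.4317] [77.1 66.1] 0.0295 0.0409 z95 [0.0006 0.0291 0.0339] 374
glue [ 0.4644 -0.3025] [91.5 64.4] 0.0149 0.0514 z95 [0.0072 0.0661 0.0971] 248
gtin [ 0.456  -0.1275] 0.032 0.0351
ground [ 0.5711 -0.1137] 0.0552 0.0601
bround [0.5728 0.1097] 0.0544 0.0594
glue top (array([ 0.4615, -0.302 ,  0.097 ]), np.float64(0.0002))
```

>>> servo_tool(
  increments=[
    {"offset": [4, 0.2, -0.3], "yaw": -0.4},
    {"offset": [8, 0.2, -0.3], "yaw": -0.4},
    {"offset": [10, 0.2, -0.3], "yaw": -0.4},
    {"offset": [11.8, 0.2, -0.3], "yaw": -0.4},
    {"offset": [11.8, 0.2, -0.3], "yaw": -0.4},
    {"offset": [11.8, 0.2, -0.3], "yaw": -0.4},
    {"offset": [11.8, 0.2, -0.3], "yaw": -0.4},
    {"offset": [11.8, 0.2, -0.3], "yaw": -0.4},
  ],
)

```text
clock: 2.6
tcp_pos: [0.6421, -0.3007, 0.0145]
orientation: [0.501, 0.5, 0.499, -0.5]
wrist_force: [-0.4, -0.9, 0.3]
finger_gap: 0.0405
```

```bash
python3 plan.py 0.640 -0.301 0.013 0; python3 - <<'E'
from h import *
im,d=snap("scene","2"); crop(im,360,180,500,280,"scene2",5)
E
```

```text
t 2.6 tcp [ 0.6421 -0.3007  0.0145] phi 0.03 gap 0.0405 F [-0.4 -0.9  0.3] q [-0.55  0.69  0.11  0.99 -0.    1.02]
offset cm [ 0.15 -0.21  0.03] yaw 0.0 tilt x [ 0.0025 -0.0016 -1.    ]
```

View pics/scene2.png

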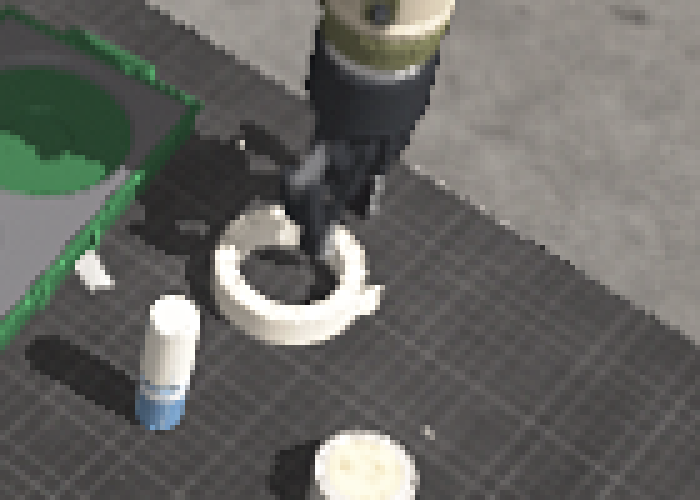

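>>> servo_tool(
  increments=[
    {"offset": [0.15, -0.1, 0], "yaw": 0},
    {"offset": [0.15, -0.1, 0], "yaw": 0},
    {"offset": [0.15, -0.1, 0], "yaw": 0},
    {"offset": [0.15, -0.1, 0], "yaw": 0},
    {"offset": [0.15, -0.1, 0], "yaw": 0},
    {"offset": [0.15, -0.1, 0], "yaw": 0},
    {"offset": [0.15, -0.1, 0], "yaw": 0},
    {"offset": [0.15, -0.1, 0], "yaw": 0},
  ],
  claw=0,
  force=40,
)

```text
clock: 3.45
tcp_pos: [0.6401, -0.3, 0.0116]
orientation: [0.5, 0.5, 0.5, -0.5]
wrist_force: [-1.0, 0.5, 5.7]
finger_gap: 0.0107
```

```bash
python3 plan.py 0.620 0.118 0.13 0
```

```text
t 3.45 tcp [ 0.6401 -0.3     0.0116] phi 0.03 gap 0.0107 F [-1.   0.5  5.7] q [-0.55  0.69  0.1   0.98 -0.    1.02]
offset cm [-11.85  -1.99 -41.8 ] yaw 0.0 tilt x [ 2.e-04 -3.e-04 -1.e+00]
```

>>> servo_tool(
  increments=[
    {"offset": [-5, 0, 0], "yaw": 0},
    {"offset": [-9, 0, 0], "yaw": 0},
    {"offset": [-12, 0, -3], "yaw": 0},
    {"offset": [-12, -1, -8], "yaw": 0},
    {"offset": [-12, -1, -13], "yaw": 0},
    {"offset": [-12, -1, -18], "yaw": 0},
    {"offset": [-12, -1, -23], "yaw": 0},
    {"offset": [-12, -1, -23], "yaw": 0},
  ],
)

```text
clock: 4.25
tcp_pos: [0.629, -0.0636, 0.1306]
orientation: [0.501, 0.498, 0.503, -0.498]
wrist_force: [-0.1, -0.6, -1.2]
finger_gap: 0.0106
```

```bash
python3 plan.py 0.620 0.119 0.10 0
```

```text
t 4.25 tcp [ 0.629  -0.0636  0.1306] phi 0.45 gap 0.0106 F [-0.1 -0.6 -1.2] q [-0.23  0.47  0.03  1.13  0.    1.33]
offset cm [  3.1   -0.75 -18.26] yaw 0.4 tilt x [-0.0016  0.0025 -1.    ]
```

>>> servo_tool(
  increments=[
    {"offset": [0, -0.8, -5], "yaw": 0},
    {"offset": [0, -0.8, -10], "yaw": 0},
    {"offset": [0, -0.8, -14], "yaw": 0},
    {"offset": [0, -0.8, -18.6], "yaw": 0},
    {"offset": [2, -0.8, -18.6], "yaw": 0},
    {"offset": [4, -0.8, -18.6], "yaw": 0},
    {"offset": [4, -0.8, -18.6], "yaw": 0},
    {"offset": [4, -0.8, -18.6], "yaw": 0},
  ],
)

```text
clock: 5.05
tcp_pos: [0.6215, 0.1155, 0.0905]
orientation: [-0.5, -0.499, -0.5, 0.5]
wrist_force: [0.3, -0.3, -0.9]
finger_gap: 0.0106
```

```bash
python3 plan.py 0.620 0.119 0.027 0;  python3 - <<'E'
from h import *
im,d=snap("scene","3"); crop(im,260,120,420,240,"scene3",5)
im,d=snap("top","3"); crop(im,240,130,400,250,"top3",5)
E
```

```text
t 5.05 tcp [0.6215 0.1155 0.0905] phi 0.01 gap 0.0106 F [ 0.3 -0.3 -0.9] q [ 0.06  0.49 -0.03  1.04 -0.    1.63]
offset cm [ 6.35 -0.14 -0.35] yaw 0.0 tilt x [-1.7e-03 -3.0e-04 -1.0e+00]
```

View pics/scene3.png

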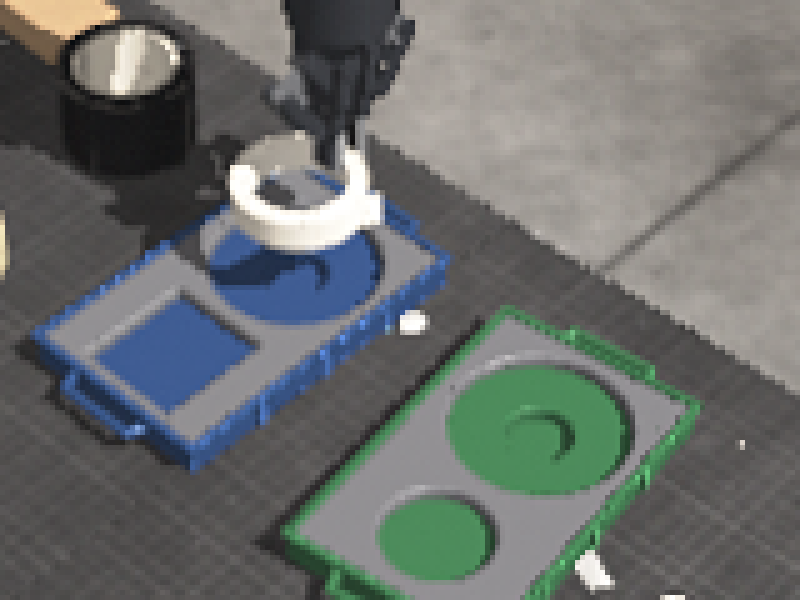

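>>> servo_tool(
  increments=[
    {"offset": [2, -0.15, -0.35], "yaw": 0},
    {"offset": [3.5, -0.15, -0.35], "yaw": 0},
    {"offset": [4.5, -0.15, -0.35], "yaw": 0},
    {"offset": [5.5, -0.15, -0.35], "yaw": 0},
    {"offset": [6.3, -0.15, -0.35], "yaw": 0},
    {"offset": [6.4, -0.15, -0.35], "yaw": 0},
    {"offset": [6.4, -0.15, -0.35], "yaw": 0},
    {"offset": [6.4, -0.15, -0.35], "yaw": 0},
  ],
)

```text
clock: 5.95
tcp_pos: [0.6208, 0.1195, 0.0278]
orientation: [0.5, 0.5, 0.5, -0.5]
wrist_force: [0.7, 0.5, -0.3]
finger_gap: 0.0108
```

```bash
python3 plan.py 0.620 0.119 0.026 0;  python3 - <<'E'
from h import *
im,d=snap("scene","4"); crop(im,260,120,420,240,"scene4",5)
E
```

```text
t 5.95 tcp [0.6208 0.1195 0.0278] phi 0.03 gap 0.0108 F [ 0.7  0.5 -0.3] q [ 0.06  0.55 -0.12  0.91 -0.    1.63]
offset cm [ 0.18 -0.08  0.05] yaw 0.0 tilt x [ 0.001 -0.    -1.   ]
```

View pics/scene4.png

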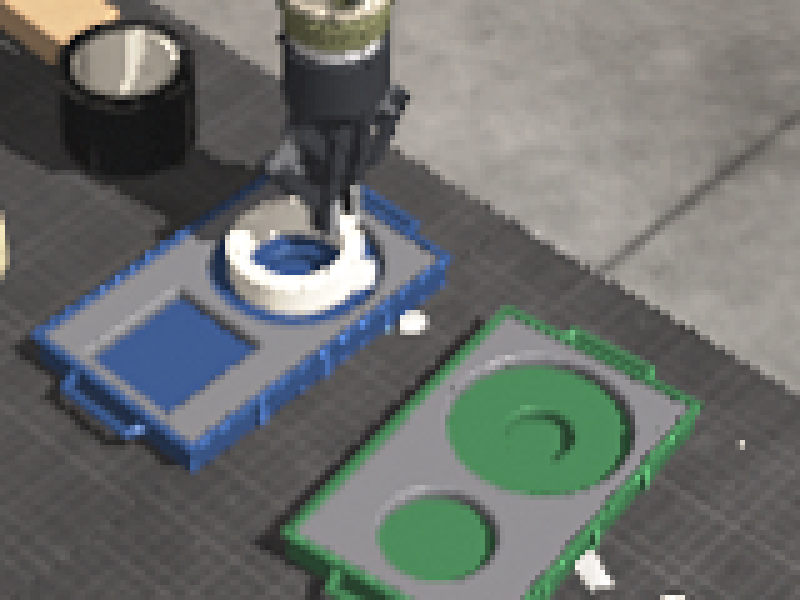

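>>> servo_tool(
  increments=[
    {"offset": [0, 0, -0.3], "yaw": 0},
    {"offset": [0.2, 0, -0.3], "yaw": 0},
    {"offset": [0.2, 0, -0.3], "yaw": 0},
    {"offset": [0.2, 0, -0.3], "yaw": 0},
    {"offset": [0.2, 0, -0.3], "yaw": 0},
    {"offset": [0.2, 0, -0.3], "yaw": 0},
    {"offset": [0.2, 0, -0.3], "yaw": 0},
    {"offset": [0.2, 0, -0.3], "yaw": 0},
  ],
)

```text
clock: 6.8
tcp_pos: [0.6208, 0.1228, 0.0256]
orientation: [0.5, 0.5, 0.5, -0.499]
wrist_force: [0.2, 3.0, 3.7]
finger_gap: 0.0104
```

>>> servo_tool(
  increments=[
    {"offset": [0, 0, 0], "yaw": 0},
    {"offset": [0, 0, 0], "yaw": 0},
    {"offset": [0, 0, 0], "yaw": 0},
    {"offset": [0, 0, 0], "yaw": 0},
    {"offset": [-1, 0, 0], "yaw": 0},
    {"offset": [-3, 0, 0], "yaw": 0},
    {"offset": [-7, 0, 0], "yaw": 0},
    {"offset": [-11, 0, 0], "yaw": 0},
  ],
  claw=0.35,
)

```text
clock: 7.6
tcp_pos: [0.6195, 0.1224, 0.1363]
orientation: [0.5, 0.499, 0.5, -0.5]
wrist_force: [0.2, 1.3, -0.4]
finger_gap: 0.0298
```

```bash
python3 plan.py 0.488 0.416 0.13 90;  python3 - <<'E'
from h import *
im,d=snap("scene","5"); crop(im,260,120,420,240,"scene5",5)
im,d=snap("top","5"); crop(im,160,130,320,250,"top5",5)
E
```

```text
t 7.6 tcp [0.6195 0.1224 0.1363] phi 0.03 gap 0.0298 F [ 0.2  1.3 -0.4] q [ 0.07  0.46  0.03  1.14 -0.    1.64]
offset cm [  0.64 -13.14 -29.37] yaw -90.0 tilt x [-1.7e-03 -3.0e-04 -1.0e+00]
```

View pics/scene5.png

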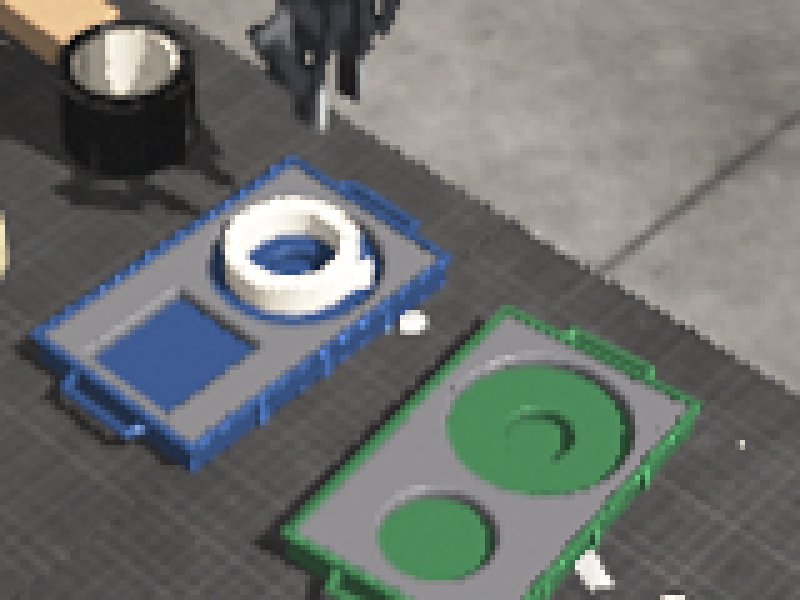

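View pics/top5.png

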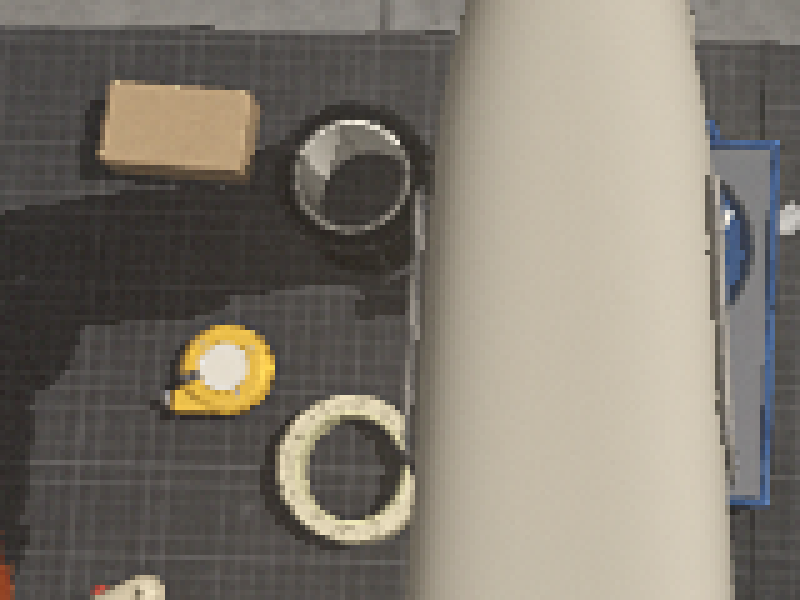

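```bash
python3 - <<'E'
from meas import *
im,d=load("top","5");m=env.camera_model("top")
hsv=cv2.cvtColor(im,cv2.COLOR_RGB2HSV);H,S,V=[hsv[:,:,i].astype(int) for i in range(3)]
b=blob((S>120)&(H<40)&(V>110)|(V>150)&(np.arange(640)<220),(205,204))
c,w,r=hullc(b,m,.012); print("bbox",w.min(0),w.max(0),"mid",(w.min(0)+w.max(0))/2)
# arc points on the far side of mouth: fit circle to hull points with y< .42
a=w[(w[:,1]<.42)]; A=np.c_[2*a,np.ones(len(a))]; s=np.linalg.lstsq(A,(a**2).sum(1),rcond=None)[0]; print("circ",s[:2],np.sqrt(s[2]+s[0]**2+s[1]**2),len(a))
wd=blob((S<60)&(V>170),(205,203)); ys,xs=np.nonzero(wd); print("disc",len(xs),onplane(m,[(xs.mean(),ys.mean())],.024))
print("rect",cv2.minAreaRect(w*1000))
E
python3 plan.py 0.488 0.416 0.13 0
```

```text
bbox [0.4597889  0.38434625] [0.5202761  0.45591658] mid [0.4900325  0.42013142]
circ [0.4904541  0.41431443] 0.030772326813684227 7
disc 70 [[0.4894316  0.41560567 0.024     ]]
rect ((490.1634216308594, 420.4043273925781), (59.659244537353516, 71.8963394165039), 1.2639515399932861)
t 7.7 tcp [0.6243 0.1227 0.1427] phi 0.03 gap 0.0298 F [ 0.9 -0.2  0.7] q [ 0.07  0.46  0.04  1.14 -0.    1.64]
offset cm [  1.13 -13.63 -29.33] yaw 0.0 tilt x [ 1.150e-02  6.000e-04 -9.999e-01]
```

>>> servo_tool(
  increments=[
    {"offset": [0, -2, -4.5], "yaw": 0},
    {"offset": [0, -4, -9], "yaw": 0},
    {"offset": [0, -6, -13.5], "yaw": 0},
    {"offset": [0, -8, -18], "yaw": 0},
    {"offset": [0, -10, -22.5], "yaw": 0},
    {"offset": [0, -12, -27], "yaw": 0},
    {"offset": [0, -13.1, -29.3], "yaw": 0},
    {"offset": [0, -13.1, -29.3], "yaw": 0},
  ],
  claw=1,
)

```text
clock: 8.5
tcp_pos: [0.4869, 0.4187, 0.1352]
orientation: [0.501, 0.499, 0.502, -0.498]
wrist_force: [0.8, -0.2, -0.3]
finger_gap: 0.0858
```

```bash
python3 plan.py 0.490 0.415 0.007 -1.3
```

```text
t 8.5 tcp [0.4869 0.4187 0.1352] phi 0.34 gap 0.0858 F [ 0.8 -0.2 -0.3] q [0.59 0.48 0.06 1.15 0.   2.15]
offset cm [12.82  0.31  0.38] yaw 1.6 tilt x [-2.e-04  6.e-04 -1.e+00]
```

>>> servo_tool(
  increments=[
    {"offset": [4, 0.2, 0.2], "yaw": 0},
    {"offset": [8, 0.2, 0.2], "yaw": 0},
    {"offset": [10, 0.2, 0.2], "yaw": 0},
    {"offset": [12, 0.2, 0.2], "yaw": 0},
    {"offset": [13, 0.2, 0.2], "yaw": 0},
    {"offset": [13, 0.2, 0.2], "yaw": 0},
    {"offset": [13, 0.2, 0.2], "yaw": 0},
    {"offset": [13, 0.2, 0.2], "yaw": 0},
  ],
)

```text
clock: 9.3
tcp_pos: [0.4923, 0.4138, 0.0067]
orientation: [0.5, 0.501, 0.5, -0.499]
wrist_force: [-0.6, -0.3, 0.7]
finger_gap: 0.0854
```

```bash
python3 plan.py 0.490 0.415 0.005 0;  python3 - <<'E'
from h import *
im,d=snap("scene","6"); crop(im,180,60,340,180,"scene6",5)
im,d=snap("top","6"); crop(im,160,130,320,250,"top6",5)
E
```

```text
t 9.3 tcp [0.4923 0.4138 0.0067] phi 0.02 gap 0.0854 F [-0.6 -0.3  0.7] q [ 0.57  0.58 -0.11  0.88 -0.    2.14]
offset cm [ 0.17 -0.23 -0.12] yaw 0.0 tilt x [ 0.0021  0.0012 -1.    ]
```

View pics/scene6.png

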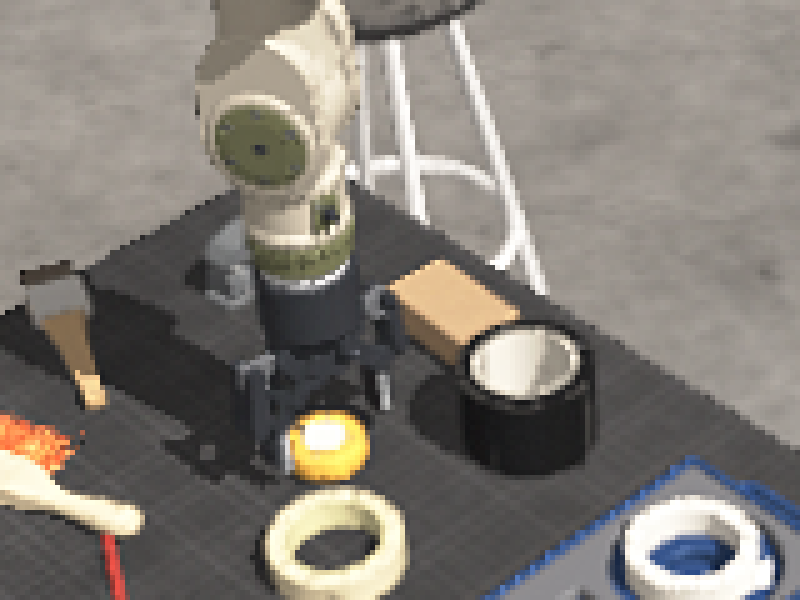

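View pics/top6.png

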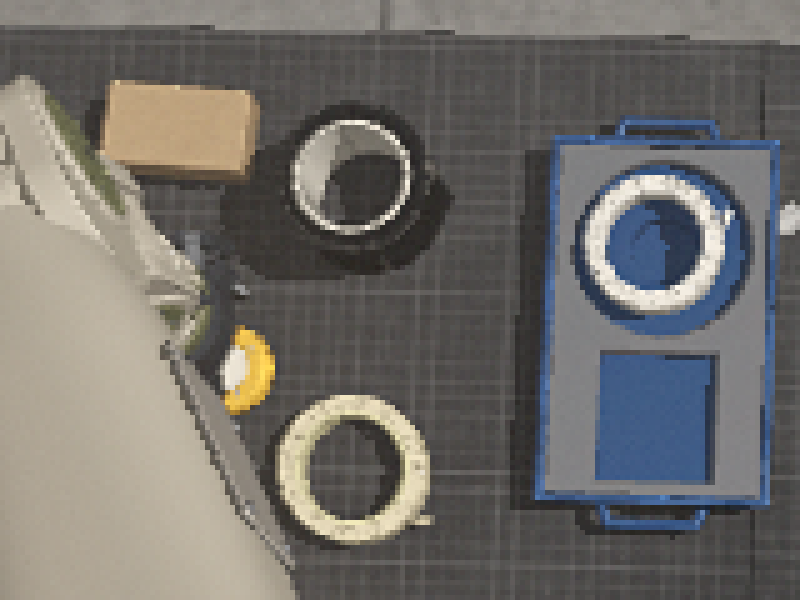

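>>> servo_tool(
  increments=[
    {"offset": [0.1, -0.1, 0], "yaw": 0},
    {"offset": [0.1, -0.1, 0], "yaw": 0},
    {"offset": [0.1, -0.1, 0], "yaw": 0},
    {"offset": [0.1, -0.1, 0], "yaw": 0},
    {"offset": [0.1, -0.1, 0], "yaw": 0},
    {"offset": [0.1, -0.1, 0], "yaw": 0},
    {"offset": [0.1, -0.1, 0], "yaw": 0},
    {"offset": [0.1, -0.1, 0], "yaw": 0},
  ],
  claw=0,
  force=40,
)

```text
clock: 10.2
tcp_pos: [0.4904, 0.4137, 0.005]
orientation: [0.5, 0.5, 0.5, -0.499]
wrist_force: [-2.0, -1.9, 6.1]
finger_gap: 0.0619
```

>>> servo_tool(
  increments=[
    {"offset": [-1, 0, 0], "yaw": 0},
    {"offset": [-3, 0, 0], "yaw": 0},
    {"offset": [-6, 0, 0], "yaw": 0},
    {"offset": [-9, 0, 0], "yaw": 0},
    {"offset": [-11, 0, 0], "yaw": 0},
    {"offset": [-12, 0, 0], "yaw": 0},
    {"offset": [-12, 0, 0], "yaw": 0},
    {"offset": [-12, 0, 0], "yaw": 0},
  ],
)

```text
clock: 11.0
tcp_pos: [0.4897, 0.4131, 0.1232]
orientation: [-0.5, -0.499, -0.5, 0.5]
wrist_force: [-1.2, -0.3, -0.4]
finger_gap: 0.0621
```

```bash
python3 plan.py 0.462 0.115 0.12 0;  python3 - <<'E'
from h import *
im,d=snap("scene","7"); crop(im,180,40,340,160,"scene7",5)
E
```

```text
t 11.0 tcp [0.4897 0.4131 0.1232] phi 0.03 gap 0.0621 F [-1.2 -0.3 -0.4] q [ 0.58  0.49  0.04  1.12 -0.    2.15]
offset cm [ 0.35 -2.79 29.81] yaw 0.0 tilt x [-1.1e-03 -8.0e-04 -1.0e+00]
```

View pics/scene7.png

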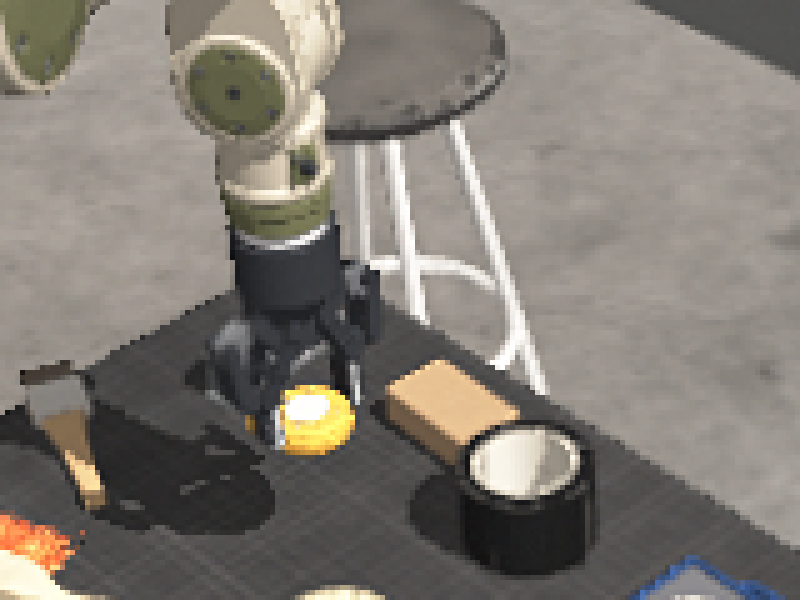

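>>> servo_tool(
  increments=[
    {"offset": [0, -0.5, 4], "yaw": 0},
    {"offset": [0, -1, 8], "yaw": 0},
    {"offset": [0, -1.5, 12.5], "yaw": 0},
    {"offset": [0, -2, 17], "yaw": 0},
    {"offset": [0, -2.5, 21.5], "yaw": 0},
    {"offset": [0, -2.9, 26], "yaw": 0},
    {"offset": [0, -2.9, 29], "yaw": 0},
    {"offset": [0, -2.9, 30], "yaw": 0},
  ],
)

```text
clock: 11.85
tcp_pos: [0.46, 0.1109, 0.1229]
orientation: [-0.499, -0.5, -0.5, 0.502]
wrist_force: [0.9, 0.6, -0.7]
finger_gap: 0.062
```

>>> servo_tool(
  increments=[
    {"offset": [2, 0, 0], "yaw": 0},
    {"offset": [4, 0, 0], "yaw": 0},
    {"offset": [5.5, 0, 0], "yaw": 0},
    {"offset": [6.5, 0, 0], "yaw": 0},
    {"offset": [7, 0, 0], "yaw": 0},
    {"offset": [7, 0, 0], "yaw": 0},
    {"offset": [7, 0, 0], "yaw": 0},
    {"offset": [7, 0, 0], "yaw": 0},
  ],
)

```text
clock: 12.65
tcp_pos: [0.462, 0.1136, 0.0548]
orientation: [0.501, 0.5, 0.5, -0.499]
wrist_force: [0.4, -1.6, -0.4]
finger_gap: 0.0616
```

```bash
python3 plan.py 0.461 0.113 0.020 0;  python3 - <<'E'
from h import *
im,d=snap("scene","8"); crop(im,220,100,380,220,"scene8",5)
E
```

```text
t 12.65 tcp [0.462  0.1136 0.0548] phi 0.05 gap 0.0616 F [ 0.4 -1.6 -0.4] q [ 0.07  0.26 -0.5   0.82 -0.    1.64]
offset cm [ 3.48 -0.1   0.06] yaw 0.0 tilt x [ 0.0014  0.     -1.    ]
```

View pics/scene8.png

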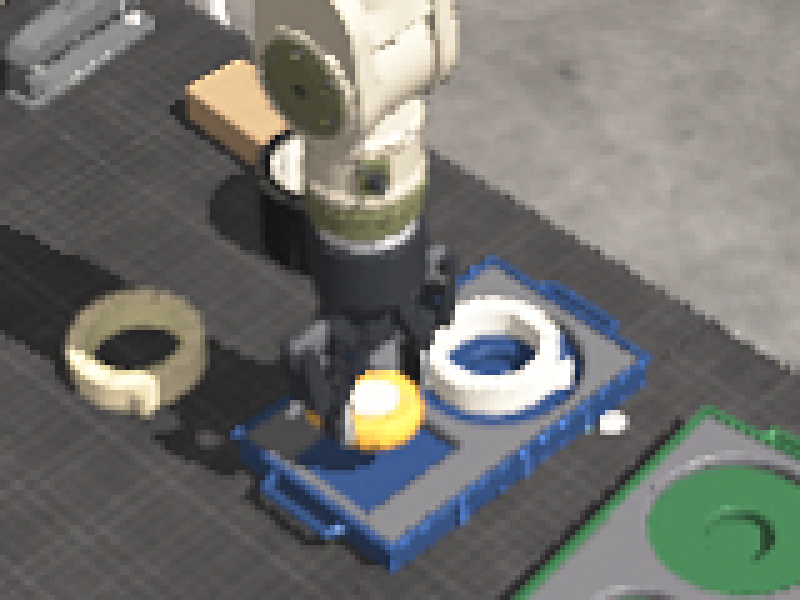

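>>> servo_tool(
  increments=[
    {"offset": [1, -0.1, 0], "yaw": 0},
    {"offset": [2, -0.1, 0], "yaw": 0},
    {"offset": [2.8, -0.1, 0], "yaw": 0},
    {"offset": [3.3, -0.1, 0], "yaw": 0},
    {"offset": [3.6, -0.1, 0], "yaw": 0},
    {"offset": [3.6, -0.1, 0], "yaw": 0},
    {"offset": [3.6, -0.1, 0], "yaw": 0},
    {"offset": [3.6, -0.1, 0], "yaw": 0},
  ],
)

```text
clock: 13.5
tcp_pos: [0.4595, 0.1133, 0.0189]
orientation: [0.5, 0.499, 0.5, -0.5]
wrist_force: [-5.4, -2.1, 13.4]
finger_gap: 0.0621
```

```bash
python3 plan.py 0.461 0.113 0.019 0;  python3 - <<'E'
from h import *
im,d=snap("scene","9"); crop(im,220,100,380,220,"scene9",5)
E
```

```text
t 13.5 tcp [0.4595 0.1133 0.0189] phi 0.04 gap 0.0621 F [-5.4 -2.1 13.4] q [ 0.07  0.3  -0.54  0.73 -0.    1.64]
offset cm [-0.01  0.15  0.03] yaw 0.0 tilt x [-1.1e-03 -4.0e-04 -1.0e+00]
```

View pics/scene9.png

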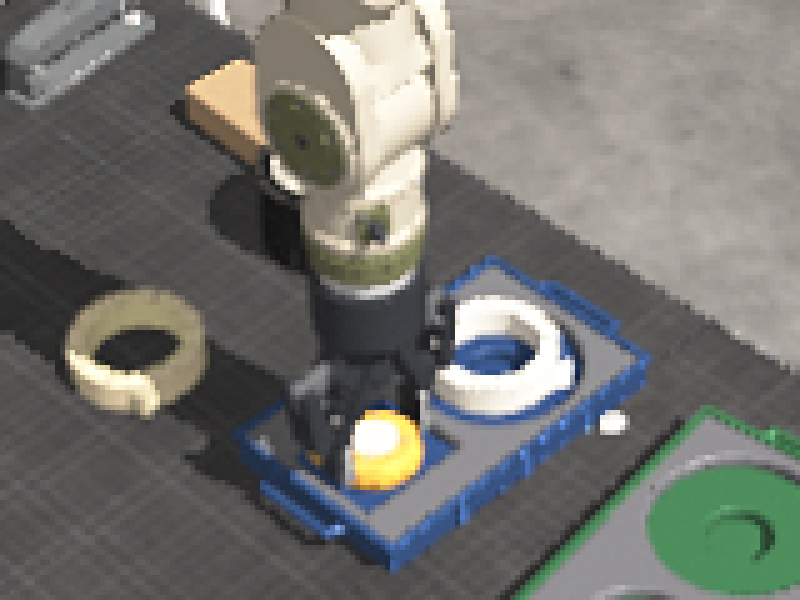

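>>> servo_tool(
  increments=[
    {"offset": [-0.2, 0, 0], "yaw": 0},
    {"offset": [-0.2, 0, 0], "yaw": 0},
    {"offset": [-0.2, 0, 0], "yaw": 0},
    {"offset": [-0.2, 0, 0], "yaw": 0},
    {"offset": [-1.5, 0, 0], "yaw": 0},
    {"offset": [-4, 0, 0], "yaw": 0},
    {"offset": [-8, 0, 0], "yaw": 0},
    {"offset": [-11, 0, 0], "yaw": 0},
  ],
  claw=0.9,
)

```text
clock: 14.35
tcp_pos: [0.4605, 0.1134, 0.1297]
orientation: [0.5, 0.5, 0.5, -0.5]
wrist_force: [1.0, -0.5, -1.0]
finger_gap: 0.0768
```

```bash
python3 plan.py 0.461 0.113 0.019 0;  python3 - <<'E'
from h import *
im,d=snap("scene","10"); crop(im,220,100,380,220,"scene10",5)
E
```

```text
t 14.35 tcp [0.4605 0.1134 0.1297] phi 0.03 gap 0.0768 F [ 1.  -0.5 -1. ] q [ 0.07  0.18 -0.39  1.   -0.    1.64]
offset cm [11.07  0.05  0.04] yaw 0.0 tilt x [ 3.e-04 -0.e+00 -1.e+00]
```

View pics/scene10.png

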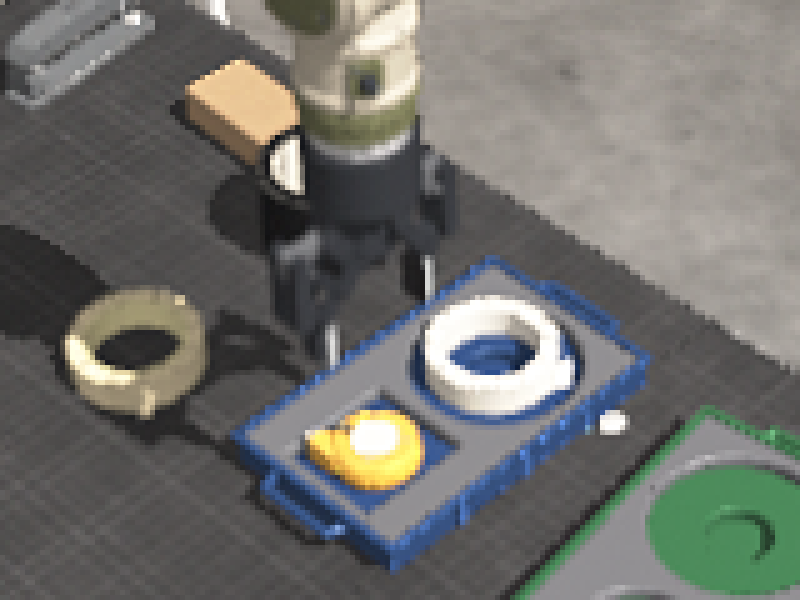

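```bash
python3 plan.py 0.467 0.324 0.13 0
```

```text
t 14.4 tcp [0.4633 0.1137 0.1343] phi 0.04 gap 0.0769 F [0.9 0.4 2.2] q [ 0.07  0.17 -0.38  1.01 -0.    1.64]
offset cm [  0.44   0.38 -21.03] yaw 0.0 tilt x [ 7.5e-03  5.0e-04 -1.0e+00]
```

>>> servo_tool(
  increments=[
    {"offset": [0, 0, -4], "yaw": 0},
    {"offset": [0, 0.3, -8], "yaw": 0},
    {"offset": [0, 0.6, -12], "yaw": 0},
    {"offset": [0, 0.6, -16], "yaw": 0},
    {"offset": [0, 0.6, -19.5], "yaw": 0},
    {"offset": [0, 0.6, -21], "yaw": 0},
    {"offset": [1.5, 0.6, -21], "yaw": 0},
    {"offset": [3, 0.6, -21], "yaw": 0},
  ],
  claw=0.47,
)

```text
clock: 15.2
tcp_pos: [0.4664, 0.3239, 0.0977]
orientation: [0.501, 0.5, 0.5, -0.499]
wrist_force: [-0.4, -0.3, -0.4]
finger_gap: 0.0399
```

```bash
python3 plan.py 0.467 0.324 0.012 0;  python3 - <<'E'
from h import *
im,d=snap("scene","11"); crop(im,180,100,340,220,"scene11",5)
im,d=snap("top","11"); crop(im,180,130,340,250,"top11",5)
E
```

```text
t 15.2 tcp [0.4664 0.3239 0.0977] phi 0.1 gap 0.0399 F [-0.4 -0.3 -0.4] q [ 0.47  0.37 -0.21  0.99 -0.    2.03]
offset cm [ 8.57  0.06 -0.01] yaw 0.1 tilt x [ 6.e-04 -2.e-04 -1.e+00]
```

View pics/scene11.png

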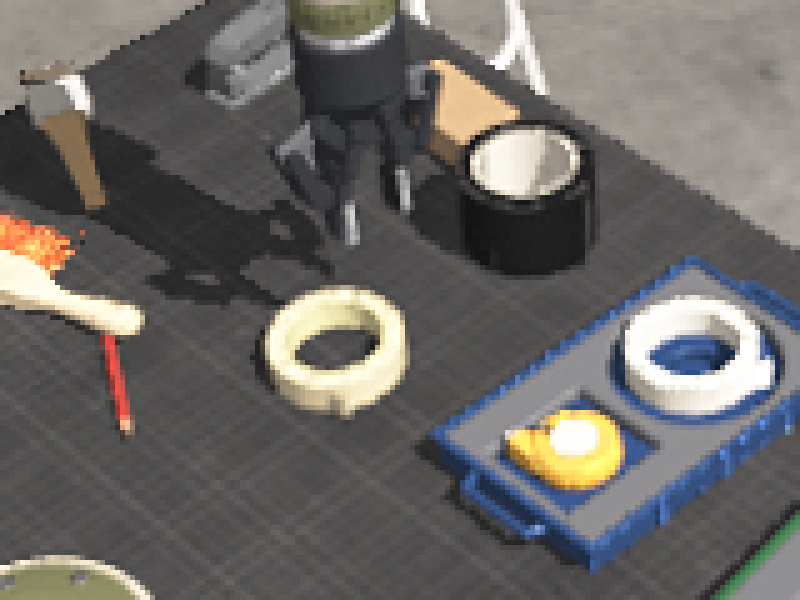

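View pics/top11.png

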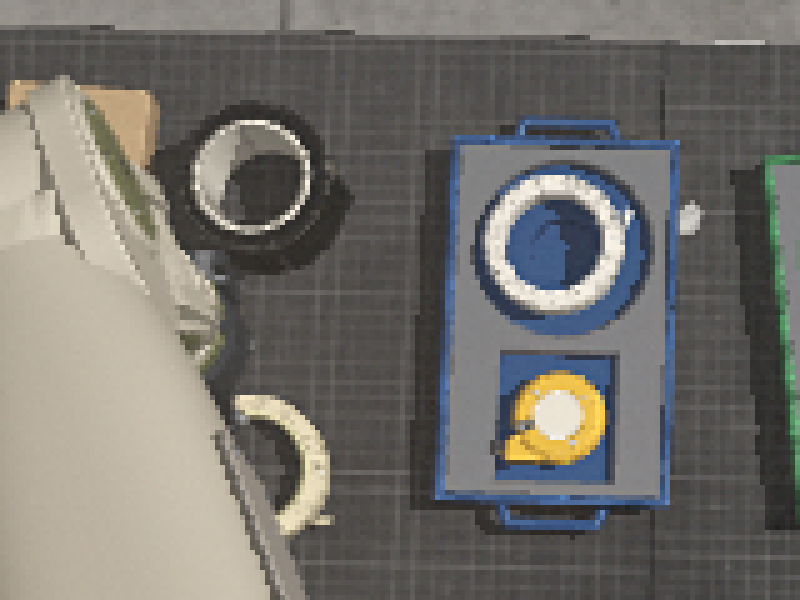

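```bash
python3 - <<'E'
from meas import *
im,d=load("top","11");m=env.camera_model("top");P=points(m,d)
hsv=cv2.cvtColor(im,cv2.COLOR_RGB2HSV);H,S,V=[hsv[:,:,i].astype(int) for i in range(3)]
b=blob(((S>120)&(H<40)&(V>110))|((V>150)&(np.arange(400)[:,None]>203)&(np.arange(640)>275)&(np.arange(640)<305)),(291,213))
c,w,r=hullc(b,m,.026); print("bbox",w.min(0),w.max(0))
q=P[(b>0)&(d>0)]
A=np.c_[q[:,:2]-q[:,:2].mean(0),np.ones(len(q))]; print("plane",np.linalg.lstsq(A,q[:,2],rcond=None)[0],len(q))
b=blob((V>150)&(S<60),(292,180)); q=P[(b>0)&(d>0)];A=np.c_[q[:,:2]-q[:,:2].mean(0),np.ones(len(q))]; print("white plane",np.linalg.lstsq(A,q[:,2],rcond=None)[0],len(q), hullc(b,m,.026)[0])
bl=(H>95)&(H<125)&(S>110); bl[:200]=0;bl[226:]=0;bl[:,:278]=0;bl[:,303:]=0
ys,xs=np.nonzero(bl); w=onplane(m,np.c_[xs,ys],.014); print("floor vis",w.min(0),w.max(0))
E
```

```text
bbox [0.43024376 0.08576866] [0.4925625  0.15001719]
plane [0.02636018 0.01242758 0.03512277] 280
white plane [-0.02285567  0.00855463  0.03603092] 312 [0.58369082 0.1208948 ]
floor vis [0.42093372 0.08200392 0.014     ] [0.50511591 0.15717044 0.014     ]
```

>>> servo_tool(
  increments=[
    {"offset": [3, 0.1, 0], "yaw": 0},
    {"offset": [5.5, 0.1, 0], "yaw": 0},
    {"offset": [7.5, 0.1, 0], "yaw": 0},
    {"offset": [8.6, 0.1, 0], "yaw": 0},
    {"offset": [8.6, 0.1, 0], "yaw": 0},
    {"offset": [8.6, 0.1, 0], "yaw": 0},
    {"offset": [8.6, 0.1, 0], "yaw": 0},
    {"offset": [8.6, 0.1, 0], "yaw": 0},
  ],
)

```text
clock: 16.1
tcp_pos: [0.4681, 0.3238, 0.0134]
orientation: [0.5, 0.501, 0.5, -0.499]
wrist_force: [-0.1, 0.6, 0.8]
finger_gap: 0.04
```

```bash
python3 plan.py 0.467 0.324 0.012 0;  python3 - <<'E'
from h import *
im,d=snap("scene","12"); crop(im,180,100,340,220,"scene12",5)
E
```

```text
t 16.1 tcp [0.4681 0.3238 0.0134] phi 0.03 gap 0.04 F [-0.1  0.6  0.8] q [ 0.46  0.46 -0.31  0.8  -0.    2.03]
offset cm [ 0.14 -0.11 -0.02] yaw 0.0 tilt x [ 2.e-03  9.e-04 -1.e+00]
```

View pics/scene12.png

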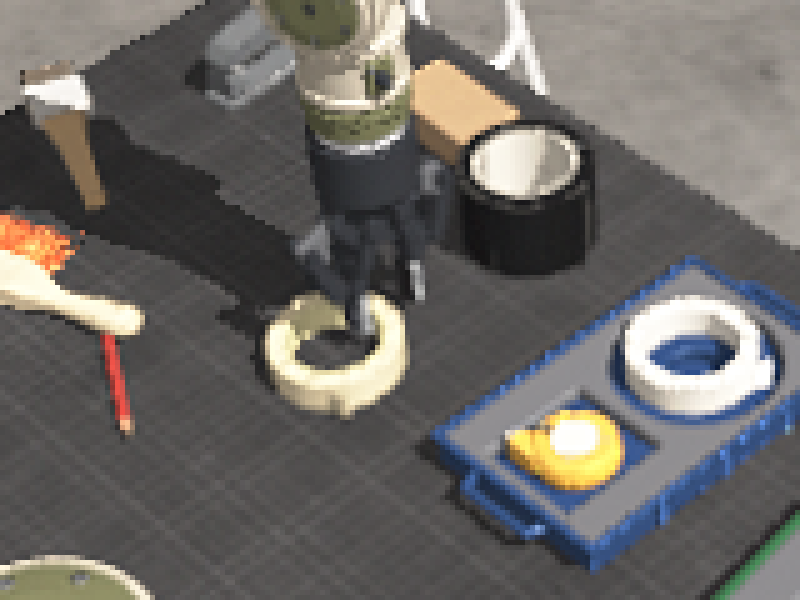

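>>> servo_tool(
  increments=[
    {"offset": [0.1, 0, 0], "yaw": 0},
    {"offset": [0.1, 0, 0], "yaw": 0},
    {"offset": [0.1, 0, 0], "yaw": 0},
    {"offset": [0.1, 0, 0], "yaw": 0},
    {"offset": [0.1, 0, 0], "yaw": 0},
    {"offset": [0.1, 0, 0], "yaw": 0},
    {"offset": [0.1, 0, 0], "yaw": 0},
    {"offset": [0.1, 0, 0], "yaw": 0},
  ],
  claw=0,
  force=40,
)

```text
clock: 16.95
tcp_pos: [0.4674, 0.3235, 0.0115]
orientation: [0.5, 0.5, 0.5, -0.5]
wrist_force: [-0.9, -0.4, 5.5]
finger_gap: 0.0117
```

>>> servo_tool(
  increments=[
    {"offset": [-1, 0, 0], "yaw": 0},
    {"offset": [-3, 0, 0], "yaw": 0},
    {"offset": [-6, 0, 0], "yaw": 0},
    {"offset": [-9, 0, 0], "yaw": 0},
    {"offset": [-11, 0, 0], "yaw": 0},
    {"offset": [-12, 0, 0], "yaw": 0},
    {"offset": [-12, 0, 0], "yaw": 0},
    {"offset": [-12, 0, 0], "yaw": 0},
  ],
)

```text
clock: 17.75
tcp_pos: [0.4667, 0.3231, 0.1302]
orientation: [-0.5, -0.499, -0.5, 0.5]
wrist_force: [1.1, -0.7, -1.0]
finger_gap: 0.0122
```

```bash
python3 plan.py 0.6195 -0.1065 0.13 0;  python3 - <<'E'
from h import *
im,d=snap("scene","13"); crop(im,180,100,340,220,"scene13",5)
E
```

```text
t 17.75 tcp [0.4667 0.3231 0.1302] phi 0.03 gap 0.0122 F [ 1.1 -0.7 -1. ] q [ 0.46  0.35 -0.16  1.07 -0.    2.03]
offset cm [4.000e-02 1.526e+01 4.297e+01] yaw 0.0 tilt x [-1.1e-03 -7.0e-04 -1.0e+00]
```

View pics/scene13.png

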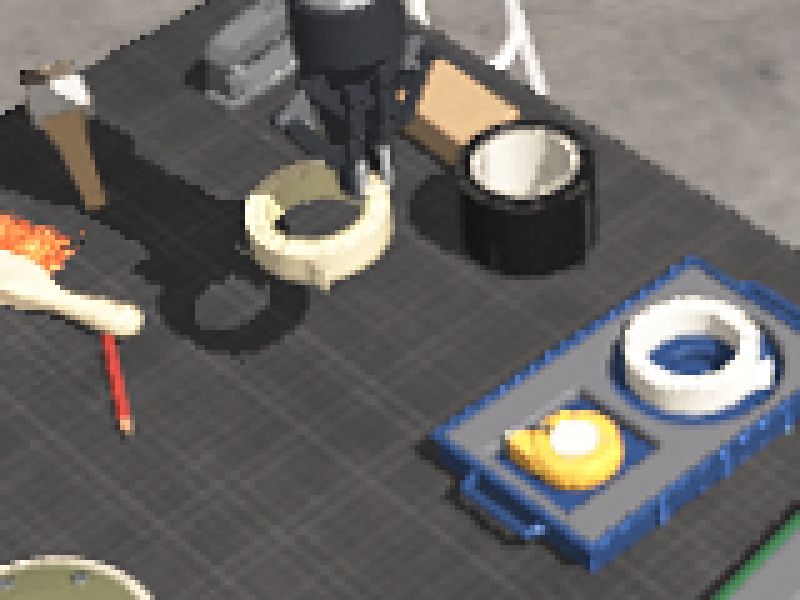

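>>> servo_tool(
  increments=[
    {"offset": [0, 1.5, 4], "yaw": 0},
    {"offset": [0, 3, 8], "yaw": 0},
    {"offset": [0, 4.5, 12], "yaw": 0},
    {"offset": [0, 6, 16], "yaw": 0},
    {"offset": [0, 7.5, 20.5], "yaw": 0},
    {"offset": [0, 9, 25], "yaw": 0},
    {"offset": [0, 10.5, 29.5], "yaw": 0},
    {"offset": [0, 12, 34], "yaw": 0},
  ],
)

```text
clock: 18.6
tcp_pos: [0.5868, -0.0182, 0.1295]
orientation: [0.499, 0.499, 0.501, -0.5]
wrist_force: [-0.5, 0.9, -2.1]
finger_gap: 0.0121
```

>>> servo_tool(
  increments=[
    {"offset": [0, 1.5, 4], "yaw": 0},
    {"offset": [0, 2.8, 7], "yaw": 0},
    {"offset": [0, 3.3, 8.8], "yaw": 0},
    {"offset": [1.5, 3.3, 9], "yaw": 0},
    {"offset": [3, 3.3, 9], "yaw": 0},
    {"offset": [4, 3.3, 9], "yaw": 0},
    {"offset": [4, 3.3, 9], "yaw": 0},
    {"offset": [4, 3.3, 9], "yaw": 0},
  ],
)

```text
clock: 19.4
tcp_pos: [0.62, -0.1058, 0.0909]
orientation: [0.5, 0.499, 0.501, -0.5]
wrist_force: [-0.2, -0.5, -1.6]
finger_gap: 0.0121
```

```bash
python3 plan.py 0.6205 -0.1065 0.0265 0;  python3 - <<'E'
from h import *
im,d=snap("scene","14"); crop(im,290,120,450,240,"scene14",5)
E
```

```text
t 19.4 tcp [ 0.62   -0.1058  0.0909] phi 0.08 gap 0.0121 F [-0.2 -0.5 -1.6] q [-0.3   0.49 -0.04  1.04 -0.    1.27]
offset cm [6.44 0.05 0.07] yaw 0.1 tilt x [-1.e-03  3.e-04 -1.e+00]
```

View pics/scene14.png

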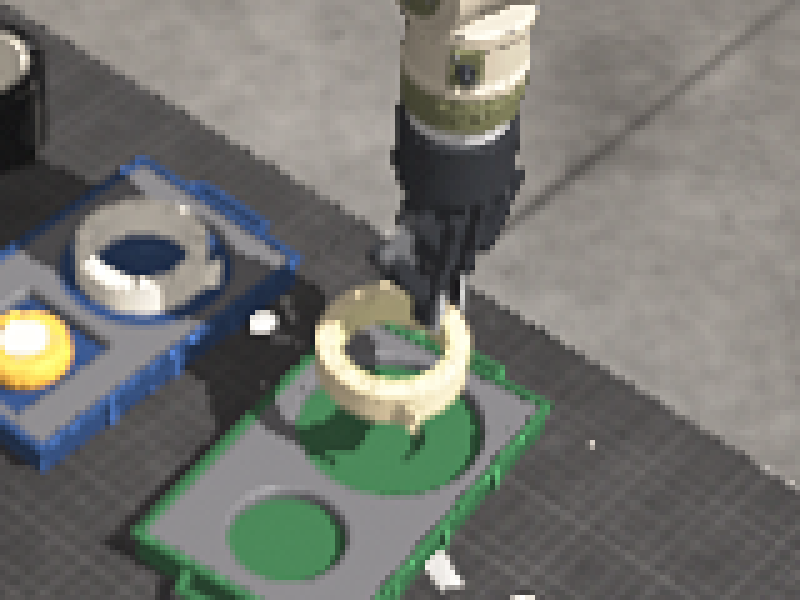

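>>> servo_tool(
  increments=[
    {"offset": [2, 0.1, 0.1], "yaw": 0},
    {"offset": [3.5, 0.1, 0.1], "yaw": 0},
    {"offset": [4.5, 0.1, 0.1], "yaw": 0},
    {"offset": [5.5, 0.1, 0.1], "yaw": 0},
    {"offset": [6.2, 0.1, 0.1], "yaw": 0},
    {"offset": [6.5, 0.1, 0.1], "yaw": 0},
    {"offset": [6.5, 0.1, 0.1], "yaw": 0},
    {"offset": [6.5, 0.1, 0.1], "yaw": 0},
  ],
)

```text
clock: 20.25
tcp_pos: [0.6218, -0.1076, 0.0267]
orientation: [0.5, 0.5, 0.5, -0.5]
wrist_force: [-0.6, -0.1, -1.1]
finger_gap: 0.012
```

```bash
python3 plan.py 0.6205 -0.1065 0.0265 0;  python3 - <<'E'
from h import *
im,d=snap("scene","15"); crop(im,290,120,450,240,"scene15",5)
E
```

```text
t 20.25 tcp [ 0.6218 -0.1076  0.0267] phi 0.03 gap 0.012 F [-0.6 -0.1 -1.1] q [-0.3   0.55 -0.12  0.9  -0.    1.27]
offset cm [ 0.02 -0.13 -0.11] yaw 0.0 tilt x [ 8.e-04 -3.e-04 -1.e+00]
```

View pics/scene15.png

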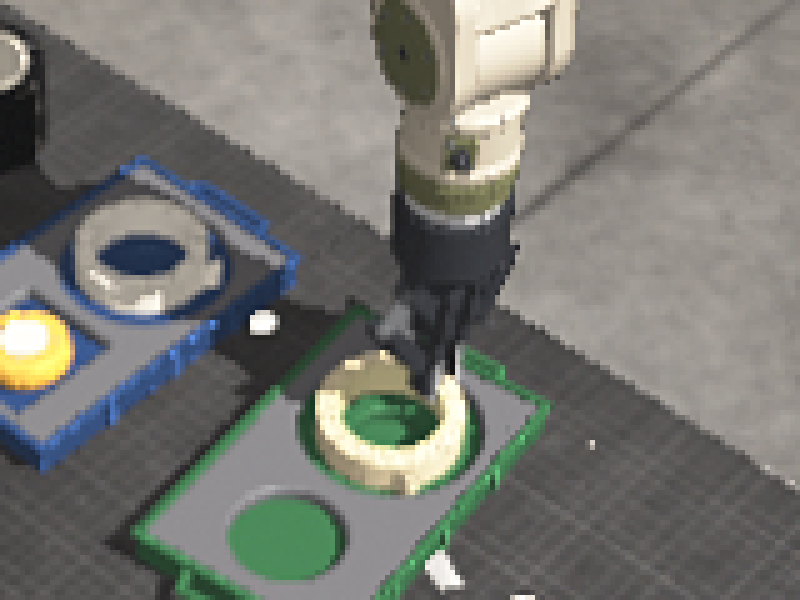

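Seated over the cut-out; release and rise.

>>> servo_tool(
  increments=[
    {"offset": [0.15, -0.1, 0], "yaw": 0},
    {"offset": [0.15, -0.1, 0], "yaw": 0},
    {"offset": [0.15, -0.1, 0], "yaw": 0},
    {"offset": [0.15, -0.1, 0], "yaw": 0},
    {"offset": [0.15, -0.1, 0], "yaw": 0},
    {"offset": [0.15, -0.1, 0], "yaw": 0},
    {"offset": [0.15, -0.1, 0], "yaw": 0},
    {"offset": [0.15, -0.1, 0], "yaw": 0},
  ],
)

```text
clock: 21.1
tcp_pos: [0.6213, -0.1078, 0.0255]
orientation: [0.501, 0.5, 0.5, -0.5]
wrist_force: [2.2, -0.4, 5.8]
finger_gap: 0.0121
```

>>> servo_tool(
  increments=[
    {"offset": [0, 0, 0], "yaw": 0},
    {"offset": [0, 0, 0], "yaw": 0},
    {"offset": [0, 0, 0], "yaw": 0},
    {"offset": [0, 0, 0], "yaw": 0},
    {"offset": [-1, 0, 0], "yaw": 0},
    {"offset": [-3, 0, 0], "yaw": 0},
    {"offset": [-7, 0, 0], "yaw": 0},
    {"offset": [-10, 0, 0], "yaw": 0},
  ],
  claw=0.35,
)

```text
clock: 21.9
tcp_pos: [0.6207, -0.1076, 0.1271]
orientation: [0.5, 0.5, 0.5, -0.5]
wrist_force: [0.8, -0.0, 0.6]
finger_gap: 0.0299
```

```bash
python3 plan.py 0.494 -0.432 0.13 0;  python3 - <<'E'
from h import *
im,d=snap("scene","16"); crop(im,290,120,450,240,"scene16",5)
E
```

```text
t 21.9 tcp [ 0.6207 -0.1076  0.1271] phi 0.03 gap 0.0299 F [ 0.8 -0.   0.6] q [-0.3   0.46  0.01  1.12 -0.    1.27]
offset cm [ -0.29 -12.69  32.43] yaw 0.0 tilt x [ 1.e-03 -4.e-04 -1.e+00]
```

View pics/scene16.png

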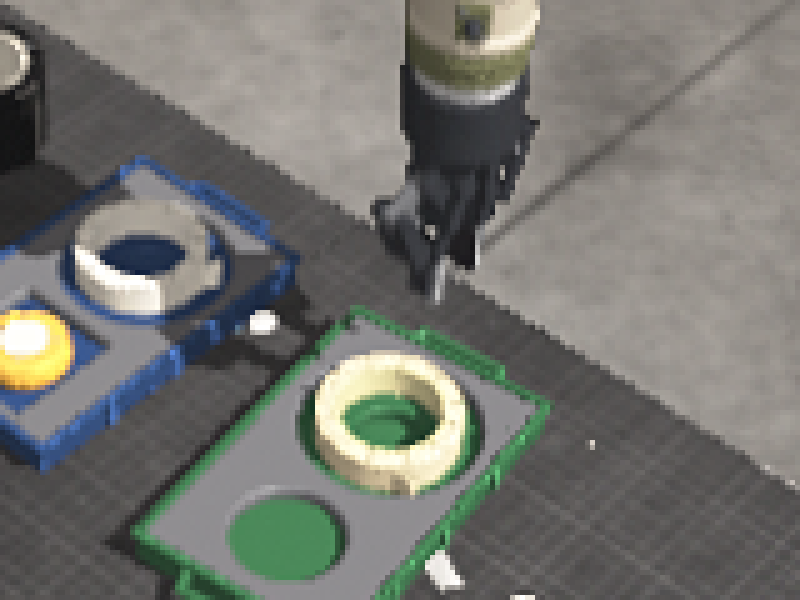

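>>> servo_tool(
  increments=[
    {"offset": [-0.5, -1.5, 4], "yaw": 0},
    {"offset": [-0.5, -3, 8.5], "yaw": 0},
    {"offset": [-0.5, -5, 13], "yaw": 0},
    {"offset": [-0.5, -7, 17.5], "yaw": 0},
    {"offset": [-0.5, -9, 22], "yaw": 0},
    {"offset": [-0.5, -10.7, 26.5], "yaw": 0},
    {"offset": [-0.5, -12, 31], "yaw": 0},
    {"offset": [-0.5, -12.7, 32.4], "yaw": 0},
  ],
  claw=1,
)

```text
clock: 22.75
tcp_pos: [0.4921, -0.4364, 0.1302]
orientation: [-0.5, -0.501, -0.498, 0.501]
wrist_force: [0.2, -0.3, 0.4]
finger_gap: 0.0851
```

```bash
python3 plan.py 0.494 -0.432 0.08 0
```

```text
t 22.75 tcp [ 0.4921 -0.4364  0.1302] phi -0.23 gap 0.0851 F [ 0.2 -0.3  0.4] q [-0.85  0.51  0.1   1.15 -0.    0.73]
offset cm [ 5.02  0.19 -0.45] yaw -0.2 tilt x [ 9.0e-04 -2.6e-03 -1.0e+00]
```

>>> servo_tool(
  increments=[
    {"offset": [2, 0, 0], "yaw": 0},
    {"offset": [4, 0, 0], "yaw": 0},
    {"offset": [5, 0, 0], "yaw": 0},
    {"offset": [5, 0, 0], "yaw": 0},
    {"offset": [5, 0, 0], "yaw": 0},
    {"offset": [5, 0, 0], "yaw": 0},
    {"offset": [5, 0, 0], "yaw": 0},
    {"offset": [5, 0, 0], "yaw": 0},
  ],
)

```text
clock: 23.55
tcp_pos: [0.4941, -0.4318, 0.0806]
orientation: [0.501, 0.5, 0.5, -0.5]
wrist_force: [-0.3, -0.0, 0.1]
finger_gap: 0.0854
```

```bash
python3 plan.py 0.494 -0.432 0.010 0;  python3 - <<'E'
from h import *
im,d=snap("scene","17"); crop(im,360,180,520,300,"scene17",5)
im,d=snap("top","17"); crop(im,260,130,420,250,"top17",5)
E
```

```text
t 23.55 tcp [ 0.4941 -0.4318  0.0806] phi 0.05 gap 0.0854 F [-0.3 -0.   0.1] q [-0.84  0.54  0.02  1.05 -0.    0.73]
offset cm [ 7.06 -0.02  0.01] yaw 0.0 tilt x [ 0.001  -0.0012 -1.    ]
```

View pics/scene17.png

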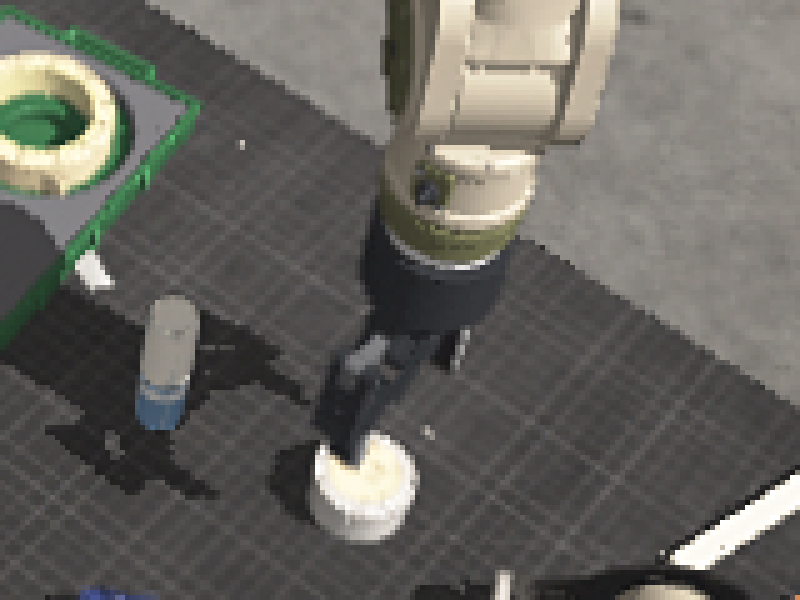

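View pics/top17.png

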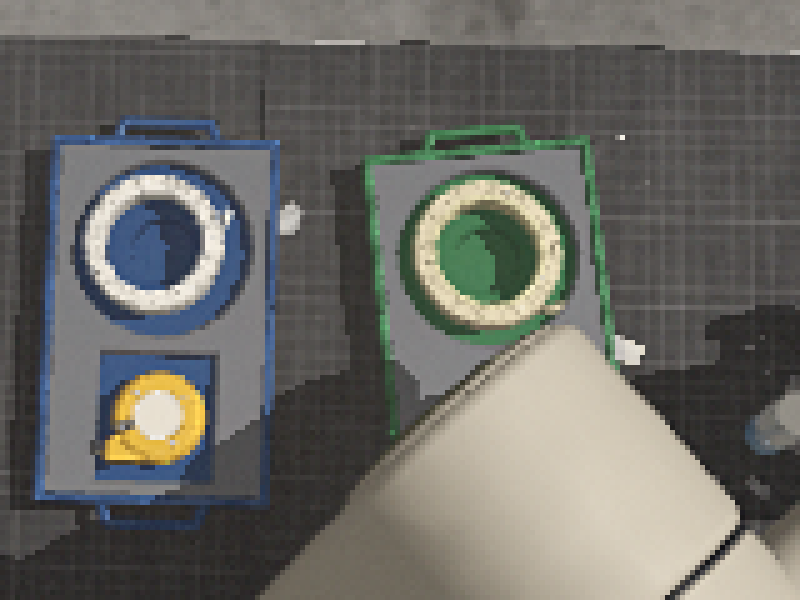

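>>> servo_tool(
  increments=[
    {"offset": [2, 0, 0], "yaw": 0},
    {"offset": [4, 0, 0], "yaw": 0},
    {"offset": [6, 0, 0], "yaw": 0},
    {"offset": [7, 0, 0], "yaw": 0},
    {"offset": [7, 0, 0], "yaw": 0},
    {"offset": [7, 0, 0], "yaw": 0},
    {"offset": [7, 0, 0], "yaw": 0},
    {"offset": [7, 0, 0], "yaw": 0},
  ],
)

```text
clock: 24.45
tcp_pos: [0.4942, -0.4323, 0.0109]
orientation: [0.501, 0.5, 0.499, -0.5]
wrist_force: [-0.1, -0.0, -0.5]
finger_gap: 0.0854
```

>>> servo_tool(
  increments=[
    {"offset": [0, 0, 0], "yaw": 0},
    {"offset": [0, 0, 0], "yaw": 0},
    {"offset": [0, 0, 0], "yaw": 0},
    {"offset": [0, 0, 0], "yaw": 0},
    {"offset": [0, 0, 0], "yaw": 0},
    {"offset": [0, 0, 0], "yaw": 0},
    {"offset": [0, 0, 0], "yaw": 0},
    {"offset": [0, 0, 0], "yaw": 0},
  ],
  claw=0,
  force=40,
)

```text
clock: 25.25
tcp_pos: [0.494, -0.432, 0.0107]
orientation: [0.501, 0.5, 0.5, -0.5]
wrist_force: [-0.7, 0.7, 5.8]
finger_gap: 0.059
```

>>> servo_tool(
  increments=[
    {"offset": [-1, 0, 0], "yaw": 0},
    {"offset": [-4, 0, 0], "yaw": 0},
    {"offset": [-8, 0, 0], "yaw": 0},
    {"offset": [-12, 0, 0], "yaw": 0},
    {"offset": [-15, 0, 0], "yaw": 0},
    {"offset": [-16, 0, 0], "yaw": 0},
    {"offset": [-16, 0, 0], "yaw": 0},
    {"offset": [-16, 0, 0], "yaw": 0},
  ],
)

```text
clock: 26.05
tcp_pos: [0.4931, -0.431, 0.1682]
orientation: [0.499, 0.5, 0.501, -0.5]
wrist_force: [0.7, -0.1, -0.2]
finger_gap: 0.0589
```

```bash
python3 plan.py 0.4605 -0.1207 0.17 0;  python3 - <<'E'
from h import *
im,d=snap("scene","18"); crop(im,360,160,520,280,"scene18",5)
im,d=snap("top","18"); crop(im,380,150,540,270,"top18",5)
E
```

```text
t 26.05 tcp [ 0.4931 -0.431   0.1682] phi 0.03 gap 0.0589 F [ 0.7 -0.1 -0.2] q [-0.84  0.49  0.16  1.24 -0.    0.73]
offset cm [ -0.13  -3.25 -31.03] yaw 0.0 tilt x [-0.0013  0.0015 -1.    ]
```

View pics/scene18.png

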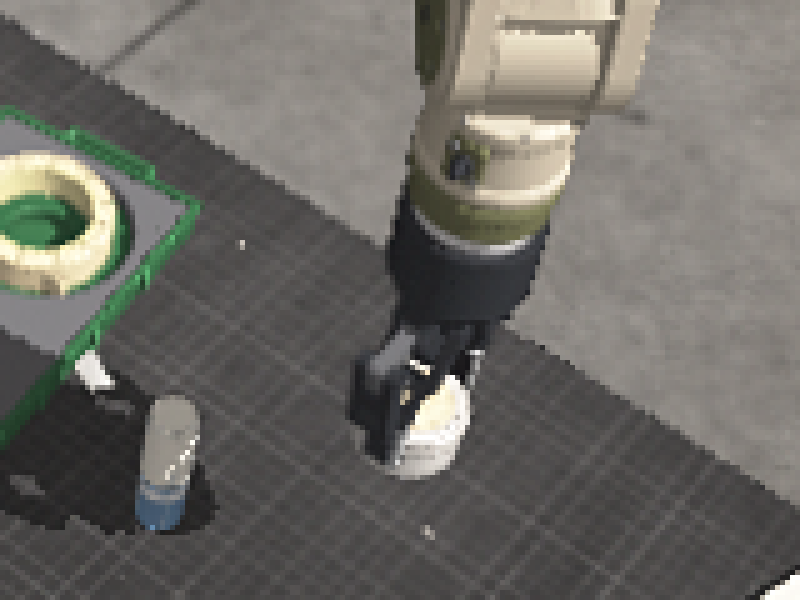

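>>> servo_tool(
  increments=[
    {"offset": [0, -0.5, -4], "yaw": 0},
    {"offset": [0, -1, -8], "yaw": 0},
    {"offset": [0, -1.5, -12.5], "yaw": 0},
    {"offset": [0, -2, -17], "yaw": 0},
    {"offset": [0, -2.5, -21.5], "yaw": 0},
    {"offset": [0, -3, -26], "yaw": 0},
    {"offset": [0, -3.3, -30], "yaw": 0},
    {"offset": [0, -3.3, -31.1], "yaw": 0},
  ],
)

```text
clock: 26.95
tcp_pos: [0.4582, -0.1166, 0.1682]
orientation: [0.499, 0.499, 0.503, -0.499]
wrist_force: [0.1, -1.3, -0.2]
finger_gap: 0.059
```

>>> servo_tool(
  increments=[
    {"offset": [3, 0, 0], "yaw": 0},
    {"offset": [6, 0, 0], "yaw": 0},
    {"offset": [9, 0, 0], "yaw": 0},
    {"offset": [11, 0, 0], "yaw": 0},
    {"offset": [11.3, 0, 0], "yaw": 0},
    {"offset": [11.3, 0, 0], "yaw": 0},
    {"offset": [11.3, 0, 0], "yaw": 0},
    {"offset": [11.3, 0, 0], "yaw": 0},
  ],
)

```text
clock: 27.75
tcp_pos: [0.4615, -0.1212, 0.0578]
orientation: [0.501, 0.5, 0.499, -0.5]
wrist_force: [-0.1, 0.2, -0.4]
finger_gap: 0.0591
```

```bash
python3 plan.py 0.4605 -0.1207 0.025 0;  python3 - <<'E'
from h import *
im,d=snap("scene","19"); crop(im,280,140,440,260,"scene19",5)
E
```

```text
t 27.75 tcp [ 0.4615 -0.1212  0.0578] phi 0.02 gap 0.0591 F [-0.1  0.2 -0.4] q [-0.43  0.25 -0.49  0.82 -0.    1.15]
offset cm [ 3.28 -0.1  -0.05] yaw 0.0 tilt x [ 0.002  -0.0011 -1.    ]
```

View pics/scene19.png

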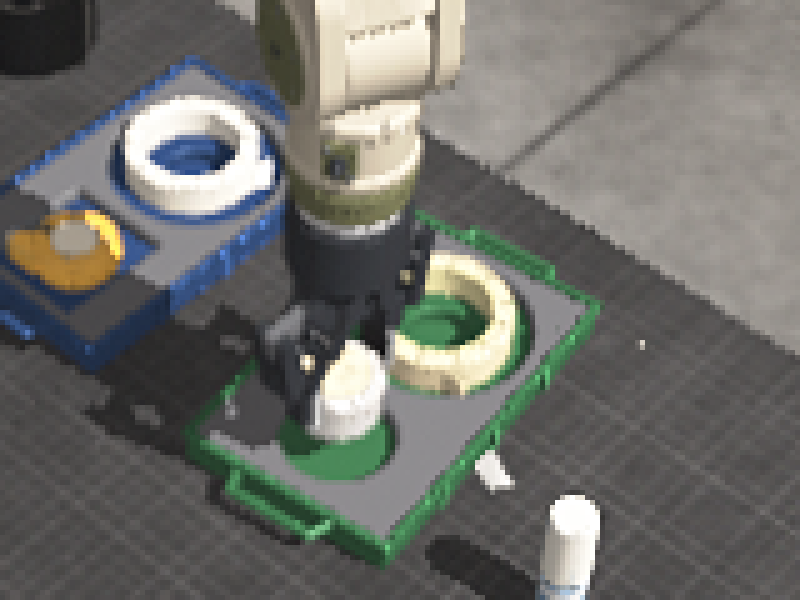

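>>> servo_tool(
  increments=[
    {"offset": [1, -0.1, 0], "yaw": 0},
    {"offset": [1.8, -0.1, 0], "yaw": 0},
    {"offset": [2.5, -0.1, 0], "yaw": 0},
    {"offset": [3, -0.1, 0], "yaw": 0},
    {"offset": [3.2, -0.1, 0], "yaw": 0},
    {"offset": [3.2, -0.1, 0], "yaw": 0},
    {"offset": [3.2, -0.1, 0], "yaw": 0},
    {"offset": [3.2, -0.1, 0], "yaw": 0},
  ],
)

```text
clock: 28.6
tcp_pos: [0.4588, -0.1203, 0.0247]
orientation: [0.5, 0.5, 0.501, -0.5]
wrist_force: [-3.5, 1.2, 5.0]
finger_gap: 0.0589
```

```bash
python3 plan.py 0.4605 -0.1207 0.025 0;  python3 - <<'E'
from h import *
im,d=snap("scene","20"); crop(im,280,140,440,260,"scene20",5)
E
```

```text
t 28.6 tcp [ 0.4588 -0.1203  0.0247] phi 0.04 gap 0.0589 F [-3.5  1.2  5. ] q [-0.43  0.29 -0.53  0.74 -0.    1.14]
offset cm [-0.03  0.17  0.04] yaw 0.0 tilt x [-1.2e-03  4.0e-04 -1.0e+00]
```

View pics/scene20.png

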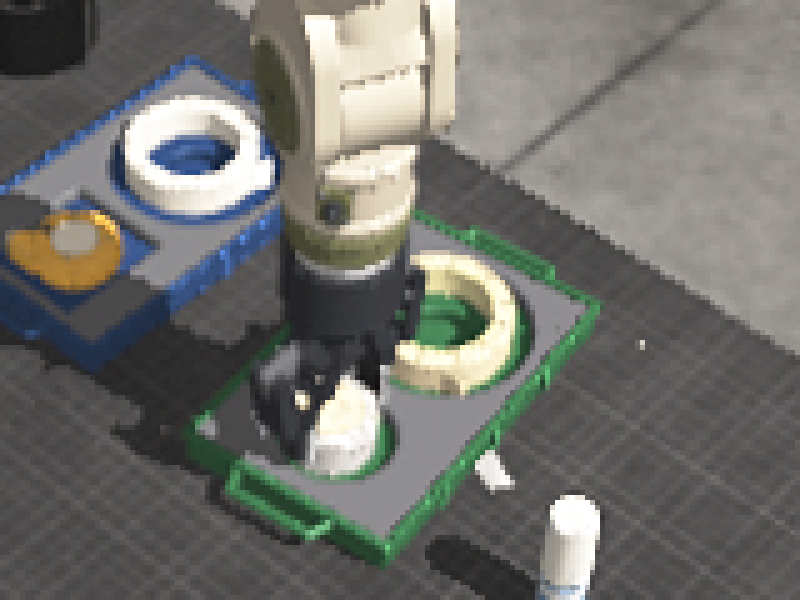

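>>> servo_tool(
  increments=[
    {"offset": [0, 0, 0], "yaw": 0},
    {"offset": [0, 0, 0], "yaw": 0},
    {"offset": [0, 0, 0], "yaw": 0},
    {"offset": [0, 0, 0], "yaw": 0},
    {"offset": [-1.5, 0, 0], "yaw": 0},
    {"offset": [-4, 0, 0], "yaw": 0},
    {"offset": [-8, 0, 0], "yaw": 0},
    {"offset": [-12, 0, 0], "yaw": 0},
  ],
  claw=0.88,
)

```text
clock: 29.45
tcp_pos: [0.4588, -0.1203, 0.1455]
orientation: [0.5, 0.5, 0.501, -0.5]
wrist_force: [1.3, -0.4, -0.6]
finger_gap: 0.0751
```

>>> servo_tool(
  increments=[
    {"offset": [-2, 0, 4], "yaw": 0},
    {"offset": [-4, 0, 8.5], "yaw": 0},
    {"offset": [-5, 0, 13], "yaw": 0},
    {"offset": [-5, 0, 15], "yaw": 0},
    {"offset": [-5, 0, 18.1], "yaw": 0},
    {"offset": [-5, 0, 18.1], "yaw": 0},
    {"offset": [-5, 0, 18.1], "yaw": 0},
    {"offset": [-5, 0, 18.1], "yaw": 0},
  ],
  claw=0.7,
)

```text
clock: 30.25
tcp_pos: [0.4593, -0.3008, 0.1944]
orientation: [0.5, 0.5, 0.501, -0.5]
wrist_force: [0.6, -0.5, 0.3]
finger_gap: 0.0597
```

```bash
python3 plan.py 0.461 -0.302 0.12 0;  python3 - <<'E'
from h import *
im,d=snap("scene","21"); crop(im,280,120,440,260,"scene21",4)
im,d=snap("top","21"); crop(im,260,130,420,250,"top21",5)
E
```

```text
t 30.25 tcp [ 0.4593 -0.3008  0.1944] phi 0.06 gap 0.0597 F [ 0.6 -0.5  0.3] q [-0.73  0.28 -0.09  1.2   0.    0.84]
offset cm [7.44 0.17 0.13] yaw 0.1 tilt x [-6.e-04  8.e-04 -1.e+00]
```

View pics/scene21.png

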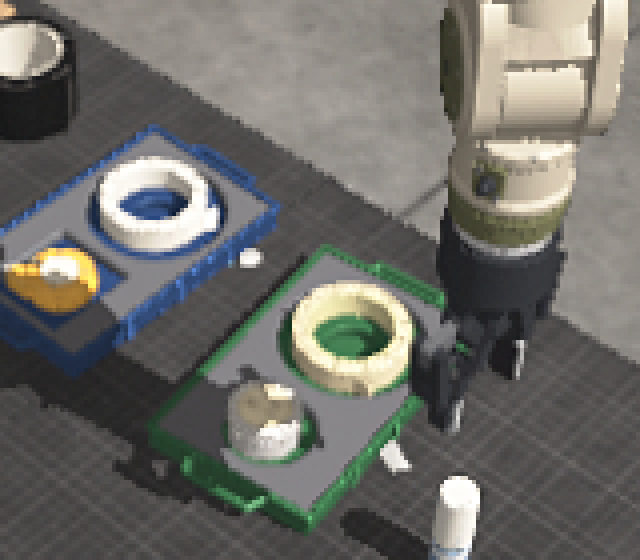

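View pics/top21.png

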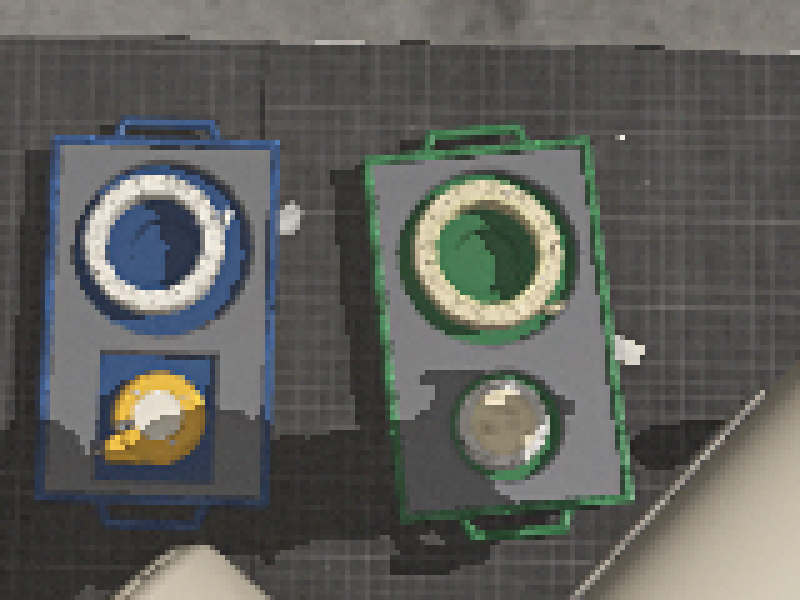

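```bash
python3 - <<'E'
from meas import *
im,d=load("top","21");m=env.camera_model("top");P=points(m,d)
hsv=cv2.cvtColor(im,cv2.COLOR_RGB2HSV);H,S,V=[hsv[:,:,i].astype(int) for i in range(3)]
def plane(q):
    A=np.c_[q[:,:2]-q[:,:2].mean(0),np.ones(len(q))]; return np.linalg.lstsq(A,q[:,2],rcond=None)[0].round(4)
b=blob((V>140),(357,181)); c,w,r=hullc(cv2.morphologyEx(b,cv2.MORPH_OPEN,np.ones((3,3),np.uint8)),m,.026); print("tan",c,np.ptp(w,0),plane(P[(b>0)&(d>0)]),b.sum())
yy,xx=np.mgrid[0:400,0:640]; t=((xx-360)**2+(yy-215)**2<49)&(d>0); print("tin top",plane(P[t]),np.median(P[t][:,2]))
s,ds=load("scene","21")
E
python3 plan.py 0.461 -0.302 0.060 0
```

```text
tan [ 0.5814485  -0.10839092] [0.09937859 0.09976543] [-0.0136  0.0209  0.0359] 364
tin top [0.0073 0.0127 0.0462] 0.046113943207868546
t 30.35 tcp [ 0.4596 -0.3006  0.1947] phi 0.1 gap 0.0596 F [-0.5 -0.4 -0.4] q [-0.73  0.28 -0.09  1.2   0.    0.84]
offset cm [13.47  0.14  0.15] yaw 0.1 tilt x [-2.e-04  2.e-04 -1.e+00]
```

>>> servo_tool(
  increments=[
    {"offset": [4, 0.1, 0.1], "yaw": 0},
    {"offset": [8, 0.1, 0.1], "yaw": 0},
    {"offset": [8, 0.1, 0.1], "yaw": 0},
    {"offset": [8, 0.1, 0.1], "yaw": 0},
    {"offset": [8, 0.1, 0.1], "yaw": 0},
    {"offset": [8, 0.1, 0.1], "yaw": 0},
    {"offset": [8, 0.1, 0.1], "yaw": 0},
    {"offset": [8, 0.1, 0.1], "yaw": 0},
  ],
)

```text
clock: 31.15
tcp_pos: [0.4611, -0.3031, 0.1158]
orientation: [0.501, 0.5, 0.499, -0.5]
wrist_force: [-0.4, -0.3, 0.3]
finger_gap: 0.0598
```

```bash
python3 plan.py 0.461 -0.302 0.060 0;  python3 - <<'E'
from h import *
im,d=snap("scene","22"); crop(im,340,160,500,280,"scene22",5)
E
```

```text
t 31.15 tcp [ 0.4611 -0.3031  0.1158] phi 0.03 gap 0.0598 F [-0.4 -0.3  0.3] q [-0.73  0.33 -0.22  1.02 -0.    0.84]
offset cm [ 5.58 -0.01 -0.11] yaw 0.0 tilt x [ 0.0014 -0.0013 -1.    ]
```

View pics/scene22.png

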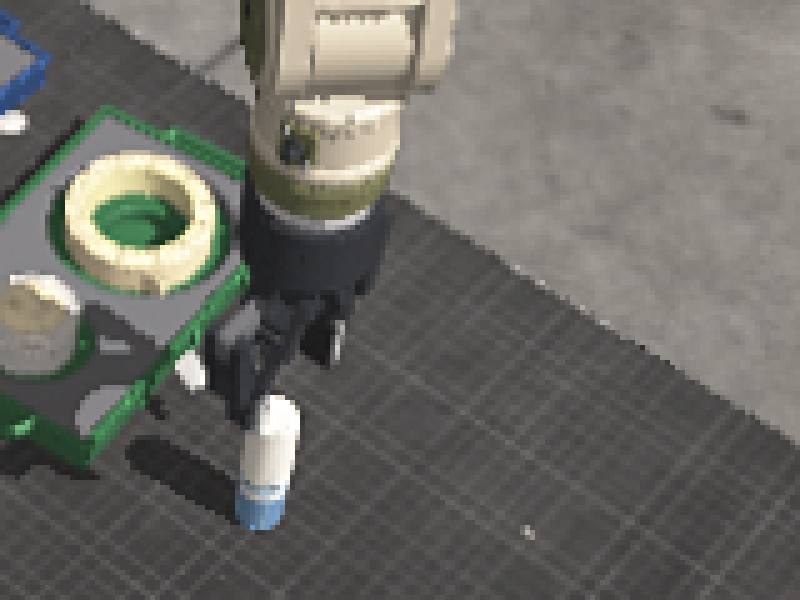

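>>> servo_tool(
  increments=[
    {"offset": [2, 0, -0.1], "yaw": 0},
    {"offset": [3.5, 0, -0.1], "yaw": 0},
    {"offset": [4.8, 0, -0.1], "yaw": 0},
    {"offset": [5.5, 0, -0.1], "yaw": 0},
    {"offset": [5.5, 0, -0.1], "yaw": 0},
    {"offset": [5.5, 0, -0.1], "yaw": 0},
    {"offset": [5.5, 0, -0.1], "yaw": 0},
    {"offset": [5.5, 0, -0.1], "yaw": 0},
  ],
)

```text
clock: 32.0
tcp_pos: [0.461, -0.302, 0.0605]
orientation: [0.501, 0.5, 0.5, -0.5]
wrist_force: [-0.3, -0.5, 0.6]
finger_gap: 0.0598
```

>>> servo_tool(
  increments=[
    {"offset": [0, 0, 0], "yaw": 0},
    {"offset": [0, 0, 0], "yaw": 0},
    {"offset": [0, 0, 0], "yaw": 0},
    {"offset": [0, 0, 0], "yaw": 0},
    {"offset": [0, 0, 0], "yaw": 0},
    {"offset": [0, 0, 0], "yaw": 0},
    {"offset": [0, 0, 0], "yaw": 0},
    {"offset": [0, 0, 0], "yaw": 0},
  ],
  claw=0,
  force=30,
)

```text
clock: 32.8
tcp_pos: [0.4607, -0.3018, 0.06]
orientation: [0.5, 0.5, 0.5, -0.5]
wrist_force: [-0.3, 0.3, 5.6]
finger_gap: 0.0304
```

>>> servo_tool(
  increments=[
    {"offset": [-1, 0, 0], "yaw": 0},
    {"offset": [-4, 0, 0], "yaw": 0},
    {"offset": [-7, 0, 0], "yaw": 0},
    {"offset": [-9, 0, 0], "yaw": 0},
    {"offset": [-10, 0, 0], "yaw": 0},
    {"offset": [-10, 0, 0], "yaw": 0},
    {"offset": [-10, 0, 0], "yaw": 0},
    {"offset": [-10, 0, 0], "yaw": 0},
  ],
)

```text
clock: 33.6
tcp_pos: [0.4598, -0.301, 0.1582]
orientation: [0.499, 0.5, 0.501, -0.5]
wrist_force: [-0.5, -0.2, -0.8]
finger_gap: 0.03
```

```bash
python3 plan.py 0.578 -0.1065 0.16 0;  python3 - <<'E'
from h import *
im,d=snap("scene","23"); crop(im,340,140,500,260,"scene23",5)
im,d=snap("top","23"); crop(im,320,150,480,270,"top23",5)
E
```

```text
t 33.6 tcp [ 0.4598 -0.301   0.1582] phi 0.03 gap 0.03 F [-0.5 -0.2 -0.8] q [-0.73  0.3  -0.16  1.12 -0.    0.84]
offset cm [ -0.17  11.83 -19.44] yaw 0.0 tilt x [-0.002   0.0017 -1.    ]
```

View pics/scene23.png

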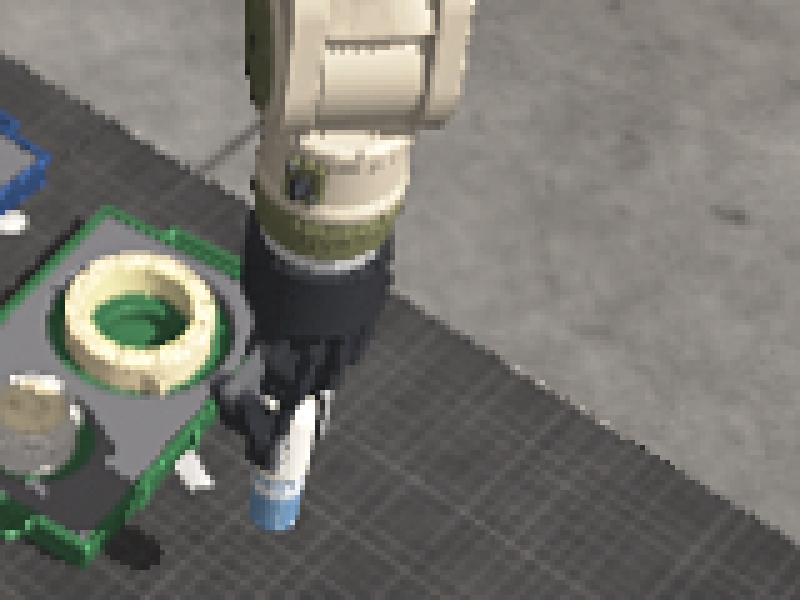

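>>> servo_tool(
  increments=[
    {"offset": [0, 2.4, -4], "yaw": 0},
    {"offset": [0, 4.8, -8], "yaw": 0},
    {"offset": [0, 7.2, -12], "yaw": 0},
    {"offset": [0, 9.6, -16], "yaw": 0},
    {"offset": [0, 11.8, -19.5], "yaw": 0},
    {"offset": [0, 11.8, -19.5], "yaw": 0},
    {"offset": [0, 11.8, -19.5], "yaw": 0},
    {"offset": [0, 11.8, -19.5], "yaw": 0},
  ],
)

```text
clock: 34.5
tcp_pos: [0.5777, -0.107, 0.1591]
orientation: [0.5, 0.5, 0.5, -0.5]
wrist_force: [-0.5, 0.6, -2.0]
finger_gap: 0.0301
```

>>> servo_tool(
  increments=[
    {"offset": [1, 0, 0], "yaw": 0},
    {"offset": [2.5, 0, 0], "yaw": 0},
    {"offset": [4, 0, 0], "yaw": 0},
    {"offset": [4.5, 0, 0], "yaw": 0},
    {"offset": [4.5, 0, 0], "yaw": 0},
    {"offset": [4.5, 0, 0], "yaw": 0},
    {"offset": [4.5, 0, 0], "yaw": 0},
    {"offset": [4.5, 0, 0], "yaw": 0},
  ],
)

```text
clock: 35.3
tcp_pos: [0.579, -0.1068, 0.1155]
orientation: [0.501, 0.5, 0.5, -0.5]
wrist_force: [0.4, -0.2, -0.8]
finger_gap: 0.0303
```

```bash
python3 plan.py 0.5785 -0.1068 0.064 0;  python3 - <<'E'
from h import *
im,d=snap("scene","24"); crop(im,300,120,440,220,"scene24",5)
E
```

```text
t 35.3 tcp [ 0.579  -0.1068  0.1155] phi 0.03 gap 0.0303 F [ 0.4 -0.2 -0.8] q [-0.32  0.4  -0.13  1.05 -0.    1.25]
offset cm [ 5.15 -0.05  0.  ] yaw 0.0 tilt x [ 1.4e-03 -5.0e-04 -1.0e+00]
```

View pics/scene24.png

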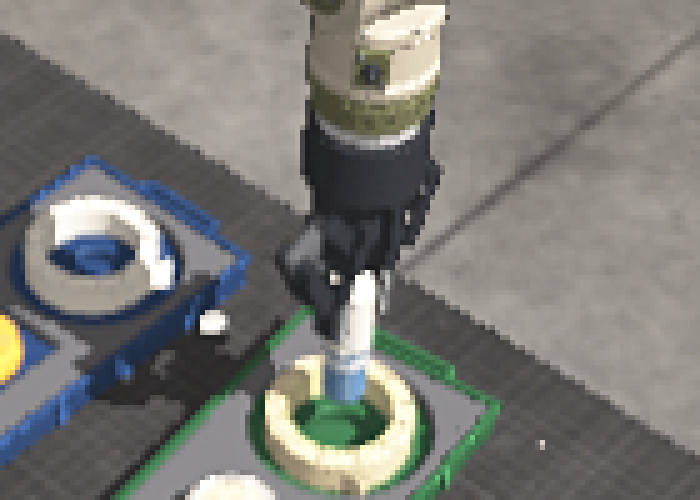

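>>> servo_tool(
  increments=[
    {"offset": [1, 0, 0], "yaw": 0},
    {"offset": [2, 0, 0], "yaw": 0},
    {"offset": [2.8, 0, 0], "yaw": 0},
    {"offset": [3.5, 0, 0], "yaw": 0},
    {"offset": [4, 0, 0], "yaw": 0},
    {"offset": [4.3, 0, 0], "yaw": 0},
    {"offset": [4.5, 0, 0], "yaw": 0},
    {"offset": [4.5, 0, 0], "yaw": 0},
  ],
)

```text
clock: 36.15
tcp_pos: [0.5784, -0.1065, 0.0695]
orientation: [0.5, 0.5, 0.5, -0.5]
wrist_force: [0.8, -0.1, 0.0]
finger_gap: 0.0303
```

```bash
python3 plan.py 0.5785 -0.1068 0.064 0;  python3 - <<'E'
from h import *
im,d=snap("scene","25"); crop(im,300,120,440,220,"scene25",5)
E
```

```text
t 36.15 tcp [ 0.5784 -0.1065  0.0695] phi 0.03 gap 0.0303 F [ 0.8 -0.1  0. ] q [-0.32  0.43 -0.19  0.95 -0.    1.25]
offset cm [0.55 0.01 0.03] yaw 0.0 tilt x [-1.e-04 -0.e+00 -1.e+00]
```

View pics/scene25.png

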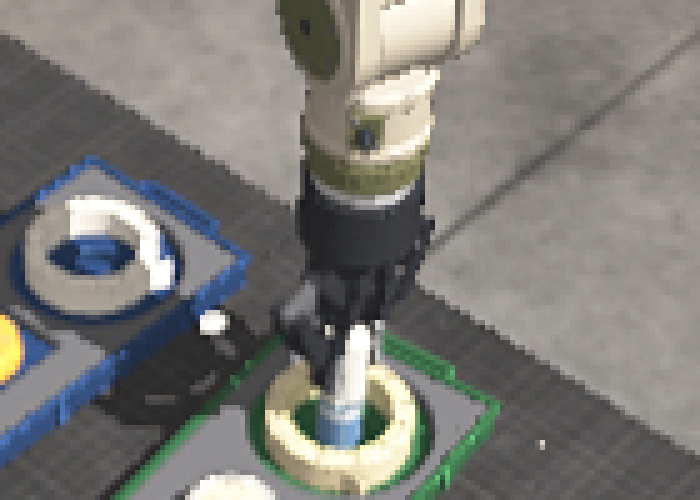

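>>> servo_tool(
  increments=[
    {"offset": [0.2, 0, 0], "yaw": 0},
    {"offset": [0.4, 0, 0], "yaw": 0},
    {"offset": [0.6, 0, 0], "yaw": 0},
    {"offset": [0.65, 0, 0], "yaw": 0},
    {"offset": [0.65, 0, 0], "yaw": 0},
    {"offset": [0.65, 0, 0], "yaw": 0},
    {"offset": [0.65, 0, 0], "yaw": 0},
    {"offset": [0.65, 0, 0], "yaw": 0},
  ],
)

```text
clock: 37.0
tcp_pos: [0.5785, -0.1065, 0.0632]
orientation: [0.5, 0.5, 0.5, -0.5]
wrist_force: [-0.1, 0.6, -0.9]
finger_gap: 0.0306
```

>>> servo_tool(
  increments=[
    {"offset": [0, 0, 0], "yaw": 0},
    {"offset": [0, 0, 0], "yaw": 0},
    {"offset": [0, 0, 0], "yaw": 0},
    {"offset": [0, 0, 0], "yaw": 0},
    {"offset": [0, 0, 0], "yaw": 0},
    {"offset": [-1, 0, 0], "yaw": 0},
    {"offset": [-3, 0, 0], "yaw": 0},
    {"offset": [-6, 0, 0], "yaw": 0},
  ],
  claw=0.65,
)

```text
clock: 37.8
tcp_pos: [0.5772, -0.1061, 0.1229]
orientation: [0.499, 0.499, 0.501, -0.5]
wrist_force: [0.9, -0.3, 0.1]
finger_gap: 0.0555
```

>>> servo_tool(
  increments=[
    {"offset": [-4, 0, 0], "yaw": 0},
    {"offset": [-8, 0, 0], "yaw": 0},
    {"offset": [-10, 0, 4], "yaw": 0},
    {"offset": [-10, 0, 8], "yaw": 0},
    {"offset": [-10, 0, 13], "yaw": 0},
    {"offset": [-10, 0, 18], "yaw": 0},
    {"offset": [-10, 0, 22], "yaw": 0},
    {"offset": [-10, 0, 25], "yaw": 0},
  ],
)

```text
clock: 38.6
tcp_pos: [0.5781, -0.3594, 0.2239]
orientation: [-0.5, -0.5, -0.499, 0.5]
wrist_force: [-0.2, 0.2, 0.3]
finger_gap: 0.0555
```

>>> servo_tool(
  increments=[
    {"offset": [0, -2, 4], "yaw": 0},
    {"offset": [0, -4, 8], "yaw": 0},
    {"offset": [0, -6, 12], "yaw": 0},
    {"offset": [0, -9, 15], "yaw": 0},
    {"offset": [0, -12, 17], "yaw": 0},
    {"offset": [0, -14, 18], "yaw": 0},
    {"offset": [0, -14, 18], "yaw": 0},
    {"offset": [0, -14, 18], "yaw": 0},
  ],
)

```text
clock: 39.4
tcp_pos: [0.4384, -0.5369, 0.224]
orientation: [0.5, 0.5, 0.5, -0.5]
wrist_force: [0.9, -0.1, -0.2]
finger_gap: 0.0556
```

```bash
python3 plan.py;  python3 - <<'E'
from h import *
im,d=snap("scene","26"); crop(im,170,70,490,310,"scene26",2.5)
im,d=snap("top","26"); crop(im,160,130,460,280,"top26",2.6); crop(im,260,145,400,245,"top26b",5)
E
```

```text
t 39.4 tcp [ 0.4384 -0.5369  0.224 ] phi -0.04 gap 0.0556 F [ 0.9 -0.1 -0.2] q [-1.    0.56  0.4   1.42  0.    0.57]
```

View pics/scene26.png

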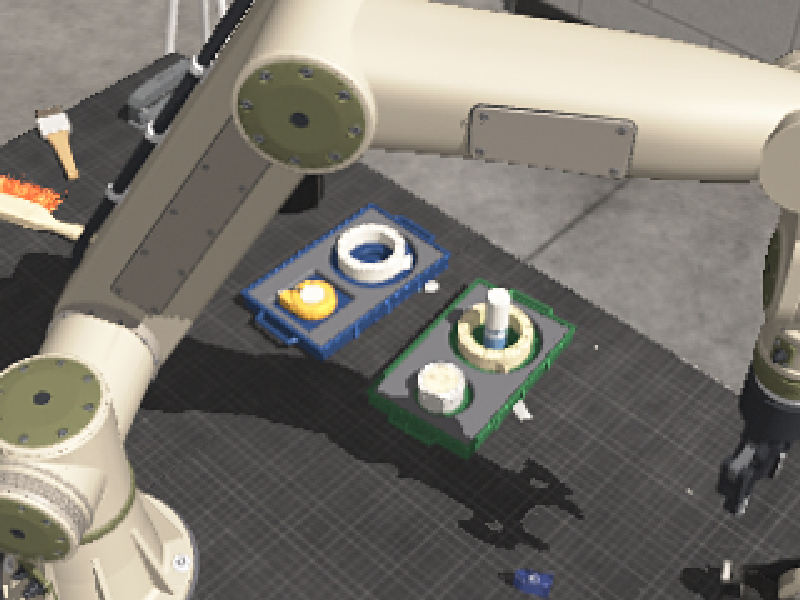

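View pics/top26.png

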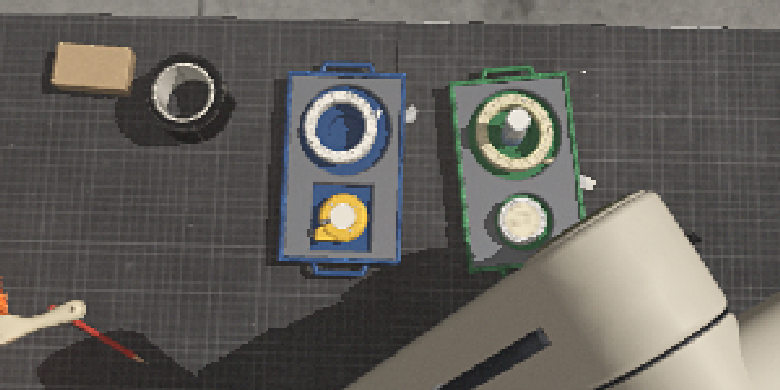

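View pics/top26b.png

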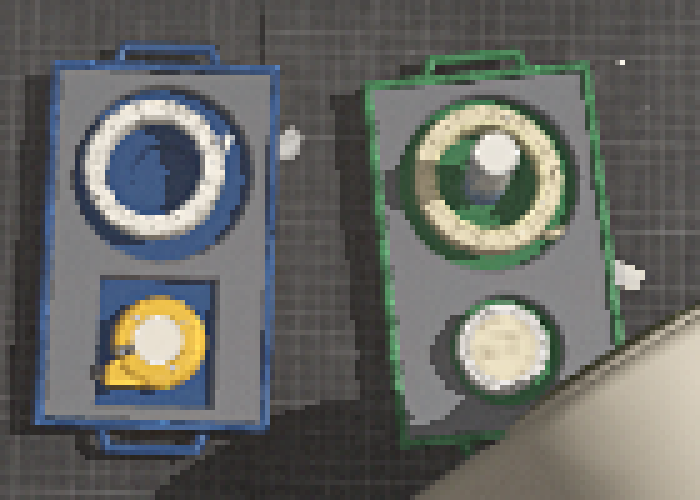

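```bash
python3 - <<'E'
from meas import *
im,d=load("top","26");m=env.camera_model("top");P=points(m,d)
hsv=cv2.cvtColor(im,cv2.COLOR_RGB2HSV);H,S,V=[hsv[:,:,i].astype(int) for i in range(3)]
wd=blob((S<60)&(V>170),(291,213)); ys,xs=np.nonzero(wd); print("disc",len(xs),onplane(m,[(xs.mean(),ys.mean())],.038))
print("foam left edge at z24, rows 210,220:",onplane(m,[(279.5,205),(279,219),(302.5,205)],.024))
print(im[214:224,274:288].sum(2)//3); print(H[214:224,274:288])
g=blob((V>225)&(S<40),(359,176)); ys,xs=np.nonzero(g); q=P[(g>0)&(d>0)]; print("glue top",len(xs),onplane(m,[(xs.mean(),ys.mean())],.099),np.median(q[:,2]))
ms=env.camera_model("scene"); print(proj(ms,[[.5785,-.1065,.099],[.5785,-.1065,.038]]))
q=P[((np.mgrid[0:400,0:640][1]-361)**2+(np.mgrid[0:400,0:640][0]-215)**2<36)&(d>0)]; print("tin z",np.median(q[:,2]))
print("black/cork/clip unchanged check")
im0,_=load("top","0"); print(np.abs(im0[145:190,180:215].astype(int)-im[145:190,180:215]).mean())
E
```

```text
disc 71 [[0.46103875 0.11522288 0.038     ]]
foam left edge at z24, rows 210,220: [[0.48843929 0.15703285 0.024     ]
 [0.44016415 0.15686683 0.024     ]
 [0.49016225 0.07845631 0.024     ]]
[[130 129 129 130 129  72  55  60  78 109 126 113 115 227]
 [128 128 129 131 130  85  57  59  73 121 155  73 120 196]
 [129 129 130 132 130  73  58  56  58  75 105 152 168 171]
 [129 128 131 131 133  76  55  63 138 184 142 161 169 165]
 [128 128 127 126  66  84  72 129 173 167 122 134 168 166]
 [131 129 131 128  67  74  73 135 171 168 167 121 133 156]
 [129 131 130 127  70  98  83 145 173 167 170 169 147 143]
 [131 130 131 133 132  51  74 153 183 183 183 186 187 174]
 [129 128 129 132 134  55  57  67  59  61  60  61  68  79]
 [128 128 131 130 133  51  58  62  98  96  98  98  97  91]]
[[120 120 120 130 120 110 107 113  18  20  19  21  15  20]
 [150 135 165 150 150 111 111 112  18  19 113 150  19  20]
 [105  90 120 105 105 113 111 112 116  19  20  21  22  21]
 [120 120 120 120 120 110 113 176  20  23  21  22  22  22]
 [120   0 110 120  10 135 138  20  22  22  20  20  22  22]
 [135   0 110 150 170   0   0  21  22  22  22  20  21  21]
 [135 165 150 165   6  19  18  21  22  22  22  22  21  21]
 [135 150 150 150 150 111  12  21  22  23  23  23  23  22]
 [150   0 150 150 170 111 111  23  17  19  18  18  19  20]
 [  0 135 150 140  15 113 111 109 109 109 109 110 109 108]]
glue top 44 [[ 0.58046862 -0.10615785  0.099     ]] 0.09923986930131212
[[368.48883136 187.31590049]
 [367.28263669 200.43850349]]
tin z 0.04631527871230556
black/cork/clip unchanged check
5.379047619047619
```

```bash
python3 - <<'E'
from workcell import env
print(env.hand_in())
E
```

```text
the job is handed in; nothing more can be done
None
```

Both kits are made up, and I handed the job in at about 39.5 s on the robot clock. The order was white roll and tape measure into the blue tray, then tan roll, tin and glue stick into the green tray. The arm was clear of everything at hand-in.

**Heights and fit, from the last pictures:**

| Item | Measured height of its top | Height if fully seated |
|---|---|---|
| White roll | 36 mm | 38 mm |
| Tan roll | 36 mm | 38 mm |
| Tape measure | 35 mm | 36 to 39 mm |
| Tin | 46 mm | 46 mm |
| Glue stick | 99 mm | 99 mm |

- **Flat seating:** the rolls, tape measure and tin all lie flat in their cut-outs. The low readings on the rolls and measure include edge pixels, and the rolls also read about 1 mm low on the bench.
- **Glue stick:** it stands upright within about 2 mm of the hole centre. It met no resistance going below the cut-out floor.
- **Left in place:** the black roll, cork block and blue clip were not touched, and they look unmoved in the pictures. I did not measure their positions.

**Checks that disagreed or were close:**
- **Tape measure hook:** it has only about 2 to 3 mm to the cut-out's left edge. One dark pixel over the foam there I took to be its shadow.
- **Cut-out centres:** the oblique camera put these 5 to 8 mm off the overhead camera, because the foam walls hide part of the floor. I used the overhead values, and they fit the gripper positions.
- **Glue position:** my first reading was about 12 mm off because its blue foot was partly missed. I replaced it with a two-view fix before gripping.

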